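# Assemble a plate mould for the next shot

## Task

Put the injection mould together on its base plate, from the bottom up: stand the core in the round pocket between the two guide pins, then lower the thick cavity plate over the pins, then the thinner cover plate on top of it, and last set the sprue bush in the hole of the cover. Lower each part until it rests fully home, rather than letting it fall, and let go of it before fetching the next; leave the sample cup, the tin and the spanner where they are.

Things in the scene. Friction and masses are not known exactly. Their poses are not given: they have to be found in the camera images.
- base_seat (a point): Centre of the top face of the aluminium base plate (160 x 60 mm, 18 mm thick, fixed, level); x = along its length, z up; same after a half turn. Here is a round pocket 41 mm wide, 6 mm deep. Steel guide pins 12 mm thick stand at x = +50 and -50 mm, 58 mm above this face; above 40 mm they taper to a 3 mm tip, which leads on a plate up to 4 mm off.
- core_mid (a point): Centre (half-way up) of the core: plain solid steel cylinder, 36 mm thick, 32 mm tall, 0.2 kg, upright, its lowest 6 mm tapering to 30 mm. It goes into the base plate's pocket (6 mm deep, 2.5 mm slack all round); home, its centre is 10 mm above the base plate's top face. Hold it more than 8 mm above its underside, so that the fingers clear the base plate.
- cavity_mid (a point): Centre (half-way up) of the cavity plate: aluminium, 130 x 60 mm, 30 mm thick, 0.5 kg, lying flat, a 45 mm through hole in the middle and 15 mm pin holes at x = +50 and -50 mm; x = along its length, z up. Fits either way round; grip it across its 60 mm width. Home, it lies on the base plate around the core, its centre 15 mm above the base plate's top face.
- cover_mid (a point): Centre (half-way up) of the cover plate: aluminium, 130 x 60 mm, 15 mm thick, 0.3 kg, lying flat, a 29 mm through hole in the middle and 15 mm pin holes at x = +50 and -50 mm; x = along its length, z up. Fits either way round; grip it across its 60 mm width. Home, it lies on the cavity plate, its centre 37.5 mm above the base plate's top face, the pins 13 mm proud of it.
- bush_mid (a point): Centre (half-way up) of the sprue bush: round, steel, 28 mm tall, 0.2 kg, on its narrow end: shank 24 mm thick, 12 mm long, tapering to 19 mm, under a head 40 mm thick, 16 mm tall, with a dark hole. The shank goes into the cover's hole till the head rests on the cover, centre then 47 mm above the base plate's top face. Hold it by the head, across the plates' width, clear of the pins.
- cup_rim (a point): Bystander: centre of the rim of a small green moulded plastic sample cup, open at the top, 43 mm wide, 34 mm tall, standing upright. Not to be moved.
- tin: Bystander: a closed round tin of release wax, 68 mm wide, 45 mm tall; origin at the centre of its underside. Not to be moved.
- wrench: Bystander: a steel spanner 180 mm long lying flat on the bench; origin at its underside, x = along it. Not to be moved.
There are look-alikes about, which are no part of the job. What is shaped like the part that bears bush_mid but blue or yellow is not meant.

How it is judged:
By the outcome, as a careful person would: the job done as asked, in the order asked, and still so for the second after the job is handed in, with the robot touching nothing.
It also fails if it takes over 128 s, if anything falls off the work surface, if the arm or the gripper's body presses on something with over 40 N, if the wrist force passes 120 N, or if a joint passes its speed limit or range.

## Robot

A 6-joint arm with a two-finger parallel gripper is mounted at the origin on the work surface. World frame = base frame: x ahead of the robot, y to its left, z up, the work surface at z = 0. Lengths are in m, angles in rad, forces in N, time in s.
With the tool pointing down it reaches from about 0.35 to 0.85 m from the base axis. Payload 8.1 kg.
Tool frame: the origin (TCP) lies midway between the tips of the shut fingers; the grasp point (between the pads) lies 19 mm behind it; z points along the fingers, y is the direction in which the jaws open and shut (so a half turn about z gives the same grasp; the last joint's range is limited). The gripper opens to 93 mm and grips with 3 to 60 N. Pads are 15 mm wide; open, the fingers measure 128 mm over their backs; the gripper's body (75 mm by 188 mm) begins 65 mm behind the grasp point.
Start: joints at [-1.399, 0.13, 1.488, -0, 1.523, -0.085], TCP at [0.152, -0.58, 0.184] pointing down, gripper open.
Joint ranges: [-2.96, 2.96], [-0.89, 2.26], [0.02, 2.5], [-1.34, 4.48], [0, 2.73], [-2.66, 2.66]. Speed limits (rad/s): [2.39, 2.39, 2.79, 3.14, 3.14, 3.14].

## Interface

Orientations are given as a rotation vector (axis times angle).
In Python, from plant import robot gives the robot as it stands. The module is installed in compiled form; this text tells all that it offers.
- The arm moves only by the shell command python3 -m pendant 'ROWS' [FORCE]. ROWS is JSON, a list of rows, each an object with "translation": the shift along the tool's x, y, z in mm, a list of three; "twist": the turn, a rotation vector about the tool's x, y, z in rad, a list of three; "grip": the opening, from -1 (shut) to 1 (fully open). A call has exactly 10 rows; each row shifts and turns the pose as measured when the row begins, along the tool's axes as they then stand; what a row does not reach is not made up. A row lasts 1/10 s, in which the tool goes at most 50 mm and 8.59 degrees, less where a joint would pass 70% of its speed; a pose out of reach is approached as far as the arm can. A call is refused whole if a number of a shift passes 50 or a number of a turn 0.15, either way. A call with a gripper value outside its range is refused whole. The fingers move at their own pace and stop on an object; FORCE is the grip in N (left out, the last holds). Time passes only in rows, so rows that do not move let the fingers close, or fill a call up. It gives the time, the measured TCP pose, the force and the opening at its end, in the units of the state.
- robot.read_state(): the state, without advancing time (a new reading comes with each control period).
- robot.read_camera(name): name is "side" or "top"; returns (picture, depth): 480x640x3 uint8, red, green, blue; 480x640 float32, m along the optical axis (not along the pixel's ray), 0 where there is no reading.
- robot.camera_info(name): a dict with "vertical_fov" (degrees; the focal length in pixels is half the picture's height over the tangent of half this angle, whatever the lens; pixels are square), "cx", "cy" (the principal point, pixels), "cam_to_world" (4x4, takes a point from camera to world coordinates). Camera axes: x right, y up, looking along -z (the intrinsics and any distortion apply to the point x, -y, -z); pixel columns grow to the right and rows downward; lengths in m; the calibration is good to about 2 mm. A picture is of the moment at which its call begins. camera_info takes no time and is no camera call.
- robot.close_job(): hands the job in, once; it reports no verdict.
The state is a dict: "t": time; "q": joint angles; "dq": joint speeds; "joint_torque": joint torques, N m; "tool_pos": TCP position; "orientation": TCP orientation; "force": force on the tool from outside, world axes, zero at the start; "wrist_torque": the same for the moment, N m; "opening": finger opening in m.
Only numpy, scipy, OpenCV 4.12 (cv2) and the standard library are available. Lean on these libraries where they do the work, as an engineer would, in place of code of your own. Each camera call takes 0.05 s, during which the arm holds its last target. There are 200 camera calls.

## Working session

There is one attempt and no reset: what is moved stays moved. The work goes in short steps, Python scripts to look and compute and a shell command to move; the robot and the scene stay as the last step left them, time stands still between calls to the robot, and variables do not carry over. Pictures are saved under pics/ and viewed, about 12 in all and at most 16, crops included, and the job is handed in when it is done.

```bash
mkdir -p pics; cat > h.py <<'E'
import numpy as np, cv2
from plant import robot
from scipy.spatial.transform import Rotation as R
def snap(n,name):
    im,d=robot.read_camera(n); np.savez(f'pics/{name}.npz',im=im,d=d); cv2.imwrite(f'pics/{name}.png',im[:,:,::-1]); return im,d
def cloud(n,d):
    i=robot.camera_info(n); f=240/np.tan(np.radians(i['vertical_fov'])/2)
    v,u=np.mgrid[0:480,0:640]; M=np.array(i['cam_to_world'])
    p=np.stack([(u-i['cx'])/f*d,-(v-i['cy'])/f*d,-d],-1)
    w=p@M[:3,:3].T+M[:3,3]; w[d==0]=np.nan; return w
E
python3 - <<'E'
from h import *
for n in('top','side'):
    im,d=snap(n,n+'0'); i=robot.camera_info(n); print({k:(np.round(v,3).tolist() if not isinstance(v,str) else v) for k,v in i.items()})
s=robot.read_state(); print({k:np.round(v,3).tolist() for k,v in s.items()}); print(np.round(R.from_rotvec(s['orientation']).as_matrix(),3))
E
```

```text
{'vertical_fov': 49.994, 'cx': 318.728, 'cy': 239.588, 'cam_to_world': [[0.024, 0.995, -0.101, 0.48], [-1.0, 0.026, 0.014, 0.001], [0.017, 0.101, 0.995, 0.885], [0.0, 0.0, 0.0, 1.0]]}
{'vertical_fov': 51.748, 'cx': 327.896, 'cy': 236.773, 'cam_to_world': [[-0.75, 0.474, -0.461, 0.185], [-0.661, -0.532, 0.528, 0.468], [0.005, 0.701, 0.713, 0.689], [0.0, 0.0, 0.0, 1.0]]}
{'t': 0.1, 'q': [-1.399, 0.131, 1.489, 0.0, 1.523, -0.085], 'dq': [-0.001, -0.002, -0.002, -0.0, -0.0, -0.001], 'joint_torque': [0.001, -56.134, -49.31, 0.077, 0.029, -0.0], 'tool_pos': [0.152, -0.58, 0.183], 'orientation': [-3.114, -0.402, 0.0], 'force': [-0.989, -0.056, -0.855], 'wrist_torque': [0.03, -0.046, 0.021], 'opening': 0.093}
[[ 0.967  0.254 -0.   ]
 [ 0.254 -0.967  0.002]
 [ 0.    -0.002 -1.   ]]
```

View pics/top0.png

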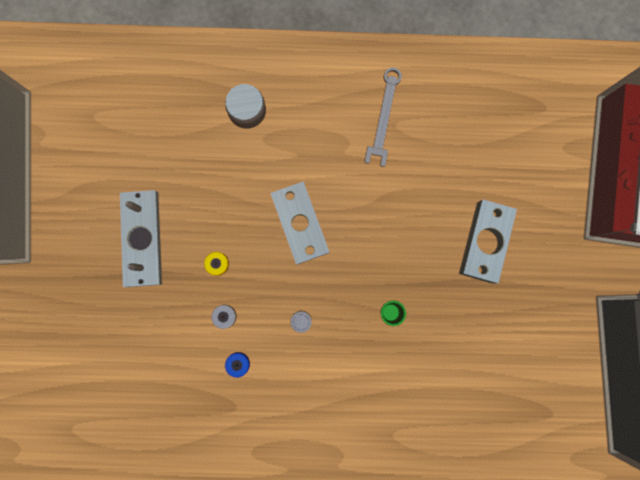

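View pics/side0.png

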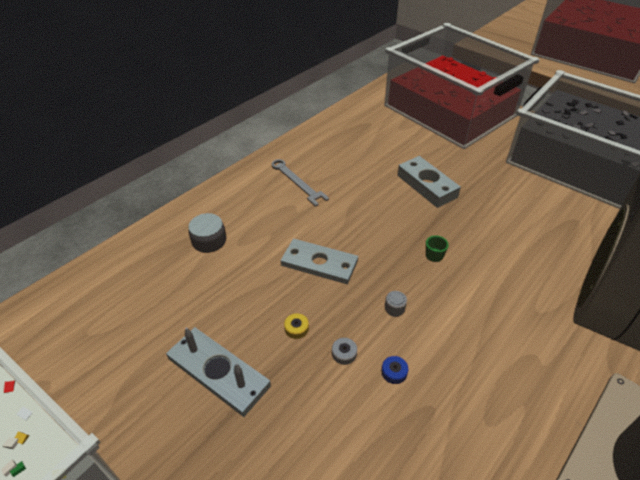

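The top view shows:
- Base plate at (140,238), core at (301,321), cavity plate at (489,241) and cover at (300,222).
- Bush candidates: grey (223,317), yellow (216,264) and blue (237,365). Grey fits, because blue and yellow are excluded.
- Cup (393,313), tin (245,103) and spanner (385,115).

I'll measure these from depth and confirm the bush in one crop.

```bash
cat > m.py <<'E'
from h import *
def rect(w,c,r,zlo,zhi):
    p=w.reshape(-1,3); k=(np.hypot(p[:,0]-c[0],p[:,1]-c[1])<r)&(p[:,2]>zlo)&(p[:,2]<zhi); p=p[k]
    (cx,cy),(a,b),ang=cv2.minAreaRect((p[:,:2]*1000).astype(np.float32))
    if a<b: ang+=90; a,b=b,a
    return np.round([cx,cy,a,b,ang%180,np.median(p[:,2])*1000,len(p)],1)
if __name__=='__main__':
    P=dict(base=(140,225),cav=(489,215),cover=(282,222),core=(301,321),bush=(223,310),cup=(393,305),tin=(243,103),yel=(216,257),blue=(237,358))
    Wd={n:cloud(n,np.load(f'pics/{n}0.npz')['d']) for n in('top','side')}
    for k,(u,v) in P.items():
        c=Wd['top'][v,u]; z=c[2]; r=.12 if k in('base','cav','cover') else .04
        print(k,np.round(c,3))
        p=rect(Wd['top'],c,r,.006,.2); c=p[:2]/1000
        for n in Wd: print('  ',n,rect(Wd[n],c,.1 if r>.1 else .04,z-.004,z+.005))
    for n in Wd: print(n,'table z',np.nanmedian(Wd[n][200:300,180:420,2] if n=='top' else Wd[n][290:320,200:260,2]))
    a=cv2.resize(cv2.imread('pics/top0.png')[240:390,180:340],None,fx=4,fy=4,interpolation=cv2.INTER_CUBIC); cv2.imwrite('pics/c1.png',a[:600])
E
python3 m.py
```

```text
base [0.585 0.29  0.02 ]
   top [ 563.9  291.7  160.3   61.4    5.5   18.6 2590. ]
   side [ 564.1  289.   161.8   60.9    5.3   17.6 2492. ]
cav [ 0.616 -0.297  0.031]
   top [ 573.2 -298.1  130.7   61.5  165.4   29.9 2038. ]
   side [ 573.8 -299.7  132.8   64.2  165.5   29.7  866. ]
cover [0.597 0.052 0.016]
   top [ 576.2   78.4  179.3  130.4  111.3   15.3 2253. ]
   side [ 578.4   75.3  180.3  131.3  110.    14.4 1509. ]
core [0.432 0.015 0.035]
   top [431.3  15.2  33.9  33.4  78.   33.  271. ]
   side [430.4  14.6  32.3  30.2 169.9  32.4 187. ]
bush [0.447 0.144 0.028]
   top [436.3 143.7  39.4  37.6  91.7  28.2 457. ]
   side [436.2 141.9  39.3  39.   24.7  27.3 465. ]
cup [ 0.461 -0.14   0.007]
   top [ 447.2 -135.4   69.9   62.2  138.5    5.3  238. ]
   side [ 444.8 -132.    51.5   34.4  128.     7.9   91. ]
tin [0.793 0.122 0.047]
   top [ 796.1  121.4   62.    59.3    2.9   45.5 1010. ]
   side [796.7 118.8  62.4  60.9 172.1  44.6 584. ]
yel [0.534 0.159 0.027]
   top [523.9 159.2  38.5  36.7  91.6  28.2 439. ]
   side [524.3 157.2  40.5  37.1 132.9  27.4 423. ]
blue [0.37  0.118 0.027]
   top [358.6 118.   38.7  37.8   3.5  28.2 475. ]
   side [358.8 116.1  39.1  38.9 135.1  27.4 518. ]
top table z 0.00043444899989120156
side table z -0.0005239790822550994
```

View pics/c1.png

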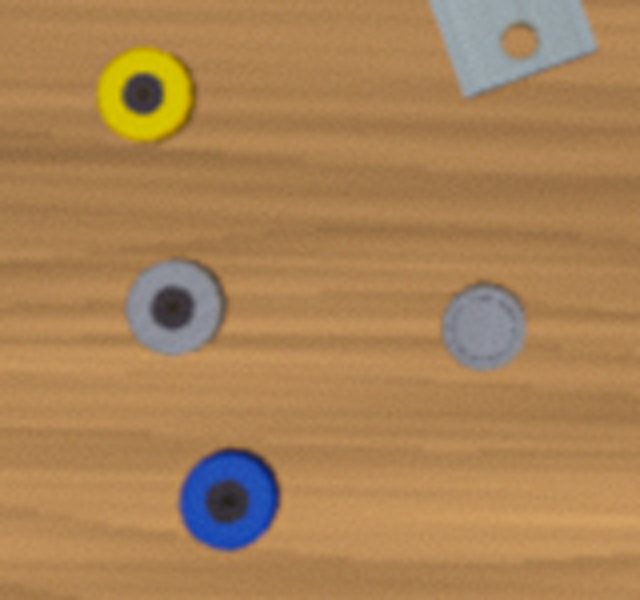

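The crop confirms the grey ring bush at crop (174,307), next to yellow (145,94) and blue (228,500). The core is the plain disc at (484,327).

```bash
cat > g.py <<'E'
import sys
from h import *
# usage: g.py x y z(mm, TCP) yaw(deg of tool x)
x,y,z,yaw=map(float,sys.argv[1:5]); s=robot.read_state(); M=R.from_rotvec(s['orientation']).as_matrix()
cur=np.degrees(np.arctan2(M[1,0],M[0,0])); c,sn=np.cos(np.radians(yaw)),np.sin(np.radians(yaw))
T=np.array([[c,sn,0],[sn,-c,0],[0,0,-1]]); d=np.array([x,y,z])-1000*np.array(s['tool_pos'])
print('t',round(s['t'],2),'pos',np.round(1000*np.array(s['tool_pos']),1),'yaw',round(cur,2),'tilt',np.round(M[:2,2],4),'open',round(s['opening'],4),'F',np.round(s['force'],1))
print('after twist z',round(np.radians(cur-yaw),3),'shift',np.round(T.T@d,1),'| in present frame',np.round(M.T@d,1),'full rotvec',np.round(R.from_matrix(M.T@T).as_rotvec(),3))
E
python3 g.py 431 15 90 5.4; python3 - <<'E'
from m import *
for n in('top','side'):
    print(n,rect(cloud(n,np.load(f'pics/{n}0.npz')['d']),(.588,.03),.075,.01,.02))
E
```

```text
t 0.1 pos [ 152.3 -579.7  183. ] yaw 14.71 tilt [-0.0003  0.0017] open 0.0934 F [-1.  -0.1 -0.9]
after twist z 0.163 shift [ 333.4 -565.9   93. ] | in present frame [ 420.6 -504.3   93.9] full rotvec [-0.002 -0.     0.163]
top [ 597.9   22.8  130.3   60.1   21.5   15.3 2312. ]
side [ 598.4   20.6  131.    64.    21.1   14.4 1633. ]
```

```bash
python3 -m pendant '[{"translation":[0,0,0],"twist":[0,0,0.081],"grip":1},{"translation":[0,0,0],"twist":[0,0,0.081],"grip":1},{"translation":[28,-48,0],"twist":[0,0,0],"grip":1},{"translation":[28,-48,0],"twist":[0,0,0],"grip":1},{"translation":[28,-48,0],"twist":[0,0,0],"grip":1},{"translation":[28,-48,0],"twist":[0,0,0],"grip":1},{"translation":[28,-48,0],"twist":[0,0,0],"grip":1},{"translation":[28,-48,0],"twist":[0,0,0],"grip":1},{"translation":[28,-48,0],"twist":[0,0,0],"grip":1},{"translation":[28,-48,0],"twist":[0,0,0],"grip":1}]' 30; python3 g.py 431 15 80 5.4
```

```text
t: 1.1
tool_pos: [0.3203, -0.2145, 0.1776]
orientation: [-3.125, -0.121, 0.006]
force: [1.8, -0.6, 0.8]
opening: 0.0929
t 1.1 pos [ 320.3 -214.5  177.6] yaw 4.45 tilt [-0.0042  0.014 ] open 0.0929 F [ 1.8 -0.6  0.8]
after twist z -0.017 shift [ 131.8 -218.    97.6] | in present frame [ 128.5 -218.8  100.4] full rotvec [-0.014  0.003 -0.017]
```

```bash
python3 -m pendant '[{"translation":[26,-44,5],"twist":[0,0,0],"grip":1},{"translation":[26,-44,5],"twist":[0,0,0],"grip":1},{"translation":[26,-44,5],"twist":[0,0,0],"grip":1},{"translation":[26,-44,10],"twist":[0,0,0],"grip":1},{"translation":[24,-40,10],"twist":[0,0,0],"grip":1},{"translation":[0,0,20],"twist":[-0.014,0.003,-0.017],"grip":1},{"translation":[0,0,20],"twist":[0,0,0],"grip":1},{"translation":[0,0,10],"twist":[0,0,0],"grip":1},{"translation":[0,0,0],"twist":[0,0,0],"grip":1},{"translation":[0,0,0],"twist":[0,0,0],"grip":1}]'; python3 g.py 431 15 10 5.4
```

```text
t: 2.1
tool_pos: [0.4278, 0.0162, 0.0936]
orientation: [3.137, 0.164, 0.003]
force: [-0.0, -0.9, 1.2]
opening: 0.0933
t 2.1 pos [427.8  16.2  93.6] yaw 5.99 tilt [ 0.0019 -0.    ] open 0.0933 F [-0.  -0.9  1.2]
after twist z 0.01 shift [ 3.1  1.5 83.6] | in present frame [ 2.9  1.5 83.6] full rotvec [ 0.    -0.002  0.01 ]
```

```bash
python3 -m pendant '[{"translation":[3,1.5,20],"twist":[0,0,0.01],"grip":0.5},{"translation":[0,0,25],"twist":[0,0,0],"grip":0.2},{"translation":[0,0,20],"twist":[0,0,0],"grip":0.2},{"translation":[0,0,15],"twist":[0,0,0],"grip":0.2},{"translation":[0,0,0],"twist":[0,0,0],"grip":0.2},{"translation":[0,0,0],"twist":[0,0,0],"grip":0.2},{"translation":[0,0,0],"twist":[0,0,0],"grip":0.2},{"translation":[0,0,0],"twist":[0,0,0],"grip":0.2},{"translation":[0,0,0],"twist":[0,0,0],"grip":0.2},{"translation":[0,0,0],"twist":[0,0,0],"grip":0.2}]'; python3 g.py 431 15 10 5.4
```

```text
t: 3.1
tool_pos: [0.4405, 0.0099, 0.0232]
orientation: [3.136, 0.134, 0.031]
force: [-0.2, -0.2, 0.5]
opening: 0.0558
t 3.1 pos [440.5   9.9  23.2] yaw 4.9 tilt [ 0.0199 -0.002 ] open 0.0558 F [-0.2 -0.2  0.5]
after twist z -0.009 shift [-9.  -5.9 13.2] | in present frame [-9.3 -5.9 13. ] full rotvec [ 0.004 -0.02  -0.009]
```

```bash
python3 -m pendant '[{"translation":[-5,-3,0],"twist":[0.004,-0.02,-0.009],"grip":0.2},{"translation":[-4,-3,0],"twist":[0,0,0],"grip":0.2},{"translation":[0,0,0],"twist":[0,0,0],"grip":0.2},{"translation":[0,0,0],"twist":[0,0,0],"grip":0.2},{"translation":[0,0,0],"twist":[0,0,0],"grip":0.2},{"translation":[0,0,0],"twist":[0,0,0],"grip":0.2},{"translation":[0,0,0],"twist":[0,0,0],"grip":0.2},{"translation":[0,0,0],"twist":[0,0,0],"grip":0.2},{"translation":[0,0,0],"twist":[0,0,0],"grip":0.2},{"translation":[0,0,0],"twist":[0,0,0],"grip":0.2}]'; python3 g.py 431 15 10 5.4;  python3 -c "
from h import *
print(robot.read_state()['dq'])"
```

```text
t: 4.1
tool_pos: [0.4302, 0.0158, 0.0234]
orientation: [-3.138, -0.15, 0.003]
force: [0.1, -0.1, 0.5]
opening: 0.056
t 4.1 pos [430.2  15.8  23.4] yaw 5.48 tilt [-0.002   0.0004] open 0.056 F [ 0.1 -0.1  0.5]
after twist z 0.001 shift [ 0.7  0.8 13.4] | in present frame [ 0.7  0.9 13.4] full rotvec [-0.001  0.002  0.001]
[-2.79172636e-05  3.26562897e-04 -1.31126415e-03 -9.83786048e-04
  2.01948977e-04 -1.56523729e-03]
```

```bash
python3 -m pendant '[{"translation":[0.7,0.8,5],"twist":[0,0,0],"grip":0.2},{"translation":[0,0,5],"twist":[0,0,0],"grip":0.2},{"translation":[0,0,3],"twist":[0,0,0],"grip":0.2},{"translation":[0,0,1],"twist":[0,0,0],"grip":0.2},{"translation":[0,0,0],"twist":[0,0,0],"grip":-1},{"translation":[0,0,0],"twist":[0,0,0],"grip":-1},{"translation":[0,0,0],"twist":[0,0,0],"grip":-1},{"translation":[0,0,0],"twist":[0,0,0],"grip":-1},{"translation":[0,0,0],"twist":[0,0,0],"grip":-1},{"translation":[0,0,0],"twist":[0,0,0],"grip":-1}]' 30; python3 g.py 431 15 10 5.4
```

```text
t: 5.1
tool_pos: [0.431, 0.0149, 0.008]
orientation: [-3.138, -0.15, 0.003]
force: [0.3, -0.0, 0.3]
opening: 0.0123
t 5.1 pos [431.   14.9   8. ] yaw 5.48 tilt [-0.0022  0.0004] open 0.0123 F [ 0.3 -0.   0.3]
after twist z 0.001 shift [ 0.1 -0.1 -2. ] | in present frame [ 0.  -0.1 -2. ] full rotvec [-0.001  0.002  0.001]
```

The opening fell to 12 mm, so the core wasn't gripped. I'll look.

```bash
python3 -c "
from h import *
a,_=snap('side','s1'); b,_=snap('top','t1')
c=np.hstack([cv2.resize(a[200:400,300:500],(400,400)),cv2.resize(b[240:400,220:380],(400,400))]); cv2.imwrite('pics/c2.png',c[:,:,::-1])"
```

```text
(no output)
```

View pics/c2.png

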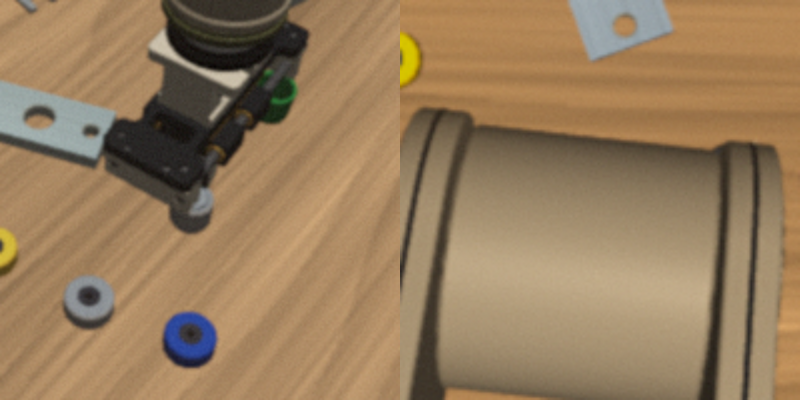

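```bash
python3 -c "
from m import *
z=np.load('pics/s1.npz'); w=cloud('side',z['d'])
for v in range(262,318,5): print(v,[tuple(int(q) if q==q else -1 for q in 1000*w[v,u]) for u in range(380,424,6)])
cv2.imwrite('pics/c3.png',cv2.resize(z['im'][230:330,340:440],(600,600),interpolation=2)[:,:,::-1])"
```

```text
262 [(446, 51, 141), (431, 60, 160), (422, 58, 166), (414, 55, 169), (407, 50, 170), (408, 31, 153), (403, 22, 150), (403, 3, 133)]
267 [(427, 79, 169), (437, 48, 135), (426, 48, 143), (409, 63, 169), (406, 51, 161), (404, 36, 150), (397, 31, 150), (449, -99, 0)]
272 [(422, 86, 169), (416, 80, 167), (409, 75, 169), (404, 69, 168), (407, 47, 146), (399, 43, 149), (394, 35, 146), (442, -89, -1)]
277 [(417, 93, 169), (410, 88, 169), (404, 83, 169), (398, 77, 168), (402, 53, 144), (396, 46, 142), (444, -71, 0), (435, -78, 0)]
282 [(411, 101, 170), (405, 95, 169), (399, 89, 168), (393, 84, 168), (397, 59, 142), (395, 45, 131), (437, -61, 0), (429, -69, -1)]
287 [(408, 104, 165), (399, 103, 170), (394, 96, 168), (388, 90, 168), (424, 5, 58), (439, -47, -2), (431, -53, -1), (422, -58, 0)]
292 [(407, 103, 153), (397, 105, 163), (390, 101, 165), (421, 26, 68), (423, 3, 44), (431, -35, 0), (424, -43, 0), (416, -49, 0)]
297 [(410, 97, 133), (401, 96, 141), (389, 101, 156), (421, 24, 53), (422, 2, 31), (426, -26, 0), (418, -34, 0), (410, -41, 0)]
302 [(458, 16, 0), (400, 97, 131), (390, 96, 139), (423, 18, 32), (415, 11, 32), (420, -18, 0), (412, -25, 0), (404, -32, 0)]
307 [(452, 24, 0), (438, 28, 14), (426, 30, 27), (417, 26, 31), (414, 10, 18), (414, -9, -1), (405, -14, 1), (398, -22, 0)]
312 [(445, 33, 0), (435, 31, 6), (425, 29, 13), (417, 24, 16), (415, 5, 0), (408, -1, -1), (400, -8, -2), (392, -13, 0)]
317 [(439, 41, 0), (432, 33, -2), (423, 29, 1), (416, 22, 1), (409, 13, -2), (402, 7, -1), (394, 1, 0), (386, -5, 0)]
```

View pics/c3.png

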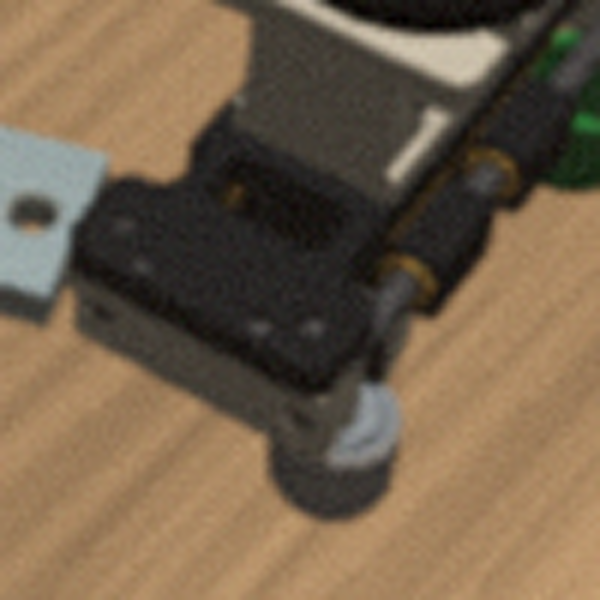

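```bash
python3 g.py 431 15 10 5.4; python3 -c "
from m import *
a,d=snap('side','s2'); w=cloud('side',d)*1000
k=(np.abs(w[...,0]-431)<45)&(np.abs(w[...,1]-15)<45)&(w[...,2]>25)&(w[...,2]<125)
for v,u in np.argwhere(k)[::3]: print((u,v),w[v,u].astype(int).tolist(),a[v,u].tolist(),end=' ')
z=np.load('pics/s1.npz'); print(np.abs(z['im'].astype(int)-a).max(), np.nanmax(np.abs(z['d']-d)))
"
```

```text
t 5.2 pos [431.   14.9   8. ] yaw 5.48 tilt [-0.0022  0.0004] open 0.0047 F [ 0.  -0.5 -0.4]
after twist z 0.001 shift [ 0.  -0.1 -2. ] | in present frame [ 0.  -0.1 -2. ] full rotvec [-0.001  0.002  0.001]
(np.int64(400), np.int64(275)) [418, 36, 121] [49, 45, 40] (np.int64(401), np.int64(276)) [421, 26, 108] [69, 61, 57] (np.int64(400), np.int64(277)) [421, 29, 108] [71, 67, 57] (np.int64(401), np.int64(278)) [421, 25, 101] [74, 67, 63] (np.int64(407), np.int64(282)) [424, -2, 63] [87, 72, 58] (np.int64(405), np.int64(284)) [423, 4, 66] [64, 62, 58] (np.int64(405), np.int64(285)) [423, 5, 65] [73, 68, 61] (np.int64(404), np.int64(286)) [423, 7, 64] [69, 64, 60] (np.int64(402), np.int64(287)) [425, 9, 62] [42, 39, 35] (np.int64(405), np.int64(287)) [424, 2, 56] [76, 70, 60] (np.int64(403), np.int64(288)) [423, 9, 60] [54, 47, 36] (np.int64(401), np.int64(289)) [421, 18, 68] [54, 47, 44] (np.int64(404), np.int64(289)) [424, 4, 53] [71, 68, 59] (np.int64(401), np.int64(290)) [422, 17, 63] [54, 50, 43] (np.int64(404), np.int64(290)) [424, 3, 49] [82, 73, 64] (np.int64(401), np.int64(29
[... 2502 characters left out ...]
t64(305)) [414, 13, 27] [108, 103, 99] (np.int64(394), np.int64(306)) [423, 28, 31] [96, 90, 84] (np.int64(397), np.int64(306)) [420, 24, 30] [129, 130, 127] (np.int64(400), np.int64(306)) [416, 21, 30] [128, 124, 120] (np.int64(403), np.int64(306)) [414, 15, 26] [97, 93, 89] (np.int64(393), np.int64(307)) [425, 29, 28] [68, 63, 57] (np.int64(396), np.int64(307)) [421, 26, 28] [116, 111, 104] (np.int64(399), np.int64(307)) [417, 23, 29] [104, 99, 92] (np.int64(402), np.int64(307)) [414, 17, 25] [74, 73, 65] (np.int64(394), np.int64(308)) [423, 29, 27] [63, 59, 51] (np.int64(397), np.int64(308)) [420, 24, 25] [77, 74, 67] (np.int64(400), np.int64(308)) [415, 22, 26] [73, 65, 64] 113 3.3116846
```

Side view: the finger tips are at z≈45 and the body's underside at ≈131, but the state says TCP z=8. Reported z is about 38 mm too low, while xy agrees. The fingers shut above the core, which hasn't moved. I'll reopen, go lower and check.

```bash
python3 -m pendant '[{"translation":[0,0,0],"twist":[0,0,0],"grip":0.3},{"translation":[0,0,0],"twist":[0,0,0],"grip":0.3},{"translation":[0,0,0],"twist":[0,0,0],"grip":0.3},{"translation":[0,0,0],"twist":[0,0,0],"grip":0.3},{"translation":[0,0,0],"twist":[0,0,0],"grip":0.3},{"translation":[0,0,0],"twist":[0,0,0],"grip":0.3},{"translation":[0,0,7],"twist":[0,0,0],"grip":0.3},{"translation":[0,0,7],"twist":[0,0,0],"grip":0.3},{"translation":[0,0,6],"twist":[0,0,0],"grip":0.3},{"translation":[0,0,0],"twist":[0,0,0],"grip":0.3}]'; python3 g.py 431 15 -28 5.4; python3 -c "
from m import *
a,d=snap('side','s3'); w=cloud('side',d)*1000
cv2.imwrite('pics/c4.png',cv2.resize(a[230:330,340:440],(600,600),interpolation=2)[:,:,::-1])
k=(np.abs(w[...,0]-421)<4)&(np.abs(w[...,1]-15)<60)&(w[...,2]>3)&(w[...,2]<75)
for v,u in np.argwhere(k): print((int(u),int(v)),w[v,u].astype(int).tolist(),end=' ')"
```

```text
t: 6.25
tool_pos: [0.4305, 0.015, -0.0142]
orientation: [-3.137, -0.15, 0.004]
force: [0.7, -0.8, 0.0]
opening: 0.0603
t 6.25 pos [430.5  15.  -14.2] yaw 5.48 tilt [-0.0027  0.0004] open 0.0603 F [ 0.7 -0.8  0. ]
after twist z 0.001 shift [ 0.5  0.  13.8] | in present frame [ 0.5  0.  13.8] full rotvec [-0.001  0.003  0.001]
(406, 298) [419, 1, 30] (405, 299) [418, 5, 32] (406, 299) [417, 3, 31] (404, 300) [419, 7, 30] (405, 300) [417, 6, 31] (406, 300) [417, 2, 27] (404, 301) [417, 9, 31] (398, 302) [423, 18, 33] (403, 302) [417, 12, 32] (397, 303) [423, 21, 32] (398, 303) [421, 21, 34] (399, 303) [421, 18, 31] (400, 303) [419, 17, 32] (402, 303) [417, 15, 32] (396, 304) [423, 23, 31] (397, 304) [422, 22, 31] (398, 304) [421, 20, 31] (399, 304) [420, 18, 29] (400, 304) [419, 18, 30] (401, 304) [418, 16, 29] (402, 304) [417, 15, 29] (396, 305) [422, 24, 30] (397, 305) [420, 25, 34] (398, 305) [420, 22, 30] (399, 305) [418, 22, 32] (400, 305) [417, 20, 31] (396, 306) [422, 25, 29] (397, 306) [420, 24, 30] (398, 306) [419, 23, 30] (399, 306) [418, 22, 29] (400, 306) [417, 21, 29] (396,
[... 984 characters left out ...]
28, 6] (394, 315) [421, 27, 7] (395, 315) [420, 26, 6] (396, 315) [418, 26, 8] (397, 315) [417, 24, 7] (398, 315) [417, 22, 6] (384, 316) [422, 58, 35] (385, 316) [420, 58, 38] (386, 316) [419, 57, 38] (387, 316) [418, 56, 38] (388, 316) [418, 52, 33] (389, 316) [418, 49, 29] (393, 316) [423, 27, 3] (383, 317) [424, 57, 30] (384, 317) [422, 57, 32] (385, 317) [421, 57, 33] (386, 317) [418, 58, 37] (387, 317) [417, 57, 36] (388, 317) [418, 51, 29] (389, 317) [419, 48, 25] (384, 318) [422, 57, 30] (385, 318) [421, 57, 30] (386, 318) [419, 56, 32] (387, 318) [418, 55, 32] (388, 318) [418, 51, 27] (389, 318) [419, 47, 22] (386, 319) [418, 57, 30] (387, 319) [418, 53, 26] (388, 319) [419, 49, 21]
```

View pics/c4.png

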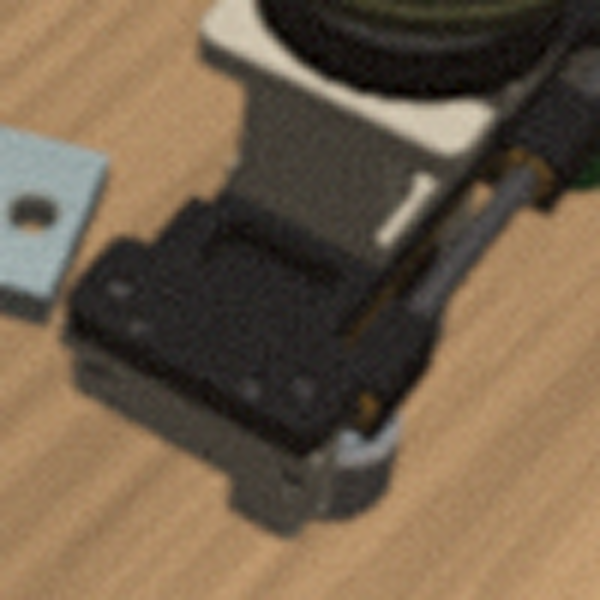

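Now the finger straddles the core, with its tip at z≈21–23 (offset ≈ +36 mm). I'll go down 12 mm more and grip.

```bash
python3 -m pendant '[{"translation":[0.5,0,4],"twist":[0,0,0],"grip":0.3},{"translation":[0,0,4],"twist":[0,0,0],"grip":0.3},{"translation":[0,0,2],"twist":[0,0,0],"grip":0.3},{"translation":[0,0,0],"twist":[0,0,0],"grip":-1},{"translation":[0,0,0],"twist":[0,0,0],"grip":-1},{"translation":[0,0,0],"twist":[0,0,0],"grip":-1},{"translation":[0,0,0],"twist":[0,0,0],"grip":-1},{"translation":[0,0,0],"twist":[0,0,0],"grip":-1},{"translation":[0,0,0],"twist":[0,0,0],"grip":-1},{"translation":[0,0,0],"twist":[0,0,0],"grip":-1}]' 30; python3 g.py 431 15 -28 5.4
```

```text
t: 7.3
tool_pos: [0.4316, 0.015, -0.0244]
orientation: [-3.138, -0.15, 0.003]
force: [-0.2, 0.3, -1.1]
opening: 0.0351
t 7.3 pos [431.6  15.  -24.4] yaw 5.47 tilt [-0.0017  0.0003] open 0.0351 F [-0.2  0.3 -1.1]
after twist z 0.001 shift [-0.6 -0.1  3.6] | in present frame [-0.6 -0.1  3.6] full rotvec [-0.     0.002  0.001]
```

```bash
python3 -m pendant '[{"translation":[0,0,-10],"twist":[0,0,0],"grip":-1},{"translation":[0,0,-20],"twist":[0,0,0],"grip":-1},{"translation":[0,0,-25],"twist":[0,0,0],"grip":-1},{"translation":[0,0,-25],"twist":[0,0,0],"grip":-1},{"translation":[0,0,-25],"twist":[0,0,0],"grip":-1},{"translation":[15,-20,-10],"twist":[0,0,0],"grip":-1},{"translation":[20,-35,0],"twist":[0,0,0],"grip":-1},{"translation":[20,-35,0],"twist":[0,0,0],"grip":-1},{"translation":[20,-35,0],"twist":[0,0,0],"grip":-1},{"translation":[20,-35,0],"twist":[0,0,0],"grip":-1}]'; python3 g.py 564 290 75 5.4
```

```text
t: 8.3
tool_pos: [0.5113, 0.1851, 0.1003]
orientation: [3.139, 0.138, -0.004]
force: [0.5, -0.5, -3.0]
opening: 0.0351
t 8.3 pos [511.3 185.1 100.3] yaw 5.04 tilt [-0.0025 -0.0001] open 0.0351 F [ 0.5 -0.5 -3. ]
after twist z -0.006 shift [ 62.3 -99.5  25.3] | in present frame [ 61.8 -99.9  25.2] full rotvec [-0.     0.002 -0.006]
```

```bash
python3 -m pendant '[{"translation":[20,-30,0],"twist":[0,0,0],"grip":-1},{"translation":[20,-30,0],"twist":[0,0,0],"grip":-1},{"translation":[15,-25,5],"twist":[0,0,0],"grip":-1},{"translation":[5,-10,5],"twist":[0,0,0],"grip":-1},{"translation":[0,0,5],"twist":[0,0,0],"grip":-1},{"translation":[0,0,0],"twist":[0,0,0],"grip":-1},{"translation":[0,0,0],"twist":[0,0,0],"grip":-1},{"translation":[0,0,0],"twist":[0,0,0],"grip":-1},{"translation":[0,0,0],"twist":[0,0,0],"grip":-1},{"translation":[0,0,0],"twist":[0,0,0],"grip":-1}]'; python3 g.py 564 290 75 5.4; python3 -c "
from m import *
a,d=snap('side','s4'); b,e=snap('top','t4')
c=np.hstack([cv2.resize(a[240:440,110:310],(400,400)),cv2.resize(b[160:310,70:220],(400,400))]); cv2.imwrite('pics/c5.png',c[:,:,::-1])"
```

```text
t: 9.3
tool_pos: [0.5627, 0.2897, 0.0871]
orientation: [3.137, 0.141, -0.007]
force: [1.4, 1.1, -2.6]
opening: 0.0349
t 9.3 pos [562.7 289.7  87.1] yaw 5.15 tilt [-0.0043 -0.0012] open 0.0349 F [ 1.4  1.1 -2.6]
after twist z -0.004 shift [ 1.3 -0.2 12.1] | in present frame [ 1.4 -0.2 12.1] full rotvec [ 0.001  0.004 -0.004]
```

View pics/c5.png

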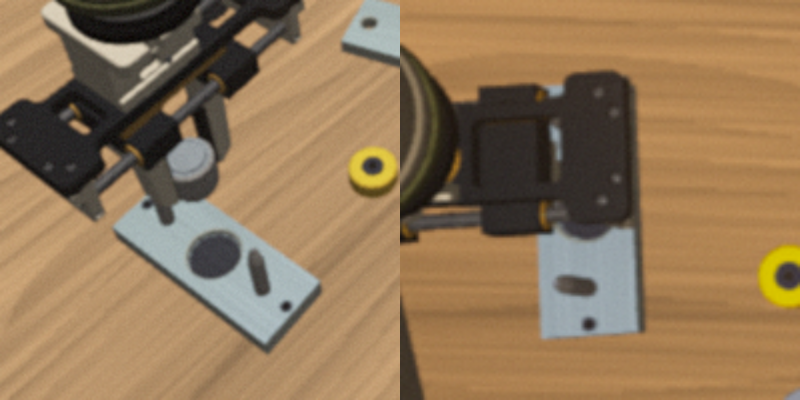

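```bash
cat > cyl.py <<'E'
import sys
from m import *
from scipy.optimize import least_squares
# cyl.py npz u0 u1 v0 v1 radius_mm
f=sys.argv[1]; u0,u1,v0,v1,r=map(int,sys.argv[2:7]); d=np.load(f'pics/{f}.npz')['d']; w=cloud('side',d)*1000
q=w[v0:v1,u0:u1].reshape(-1,3); q=q[~np.isnan(q).any(1)]
zs=np.histogram(q[:,2],bins=np.arange(-5,160,1)); i=np.argsort(zs[0])[-6:]; print('z peaks',[(zs[1][k],int(zs[0][k])) for k in sorted(i)])
if len(sys.argv)>8:
    a,b=float(sys.argv[7]),float(sys.argv[8]); t=q[(q[:,2]>a)&(q[:,2]<b)]
    s=least_squares(lambda p:np.hypot(t[:,0]-p[0],t[:,1]-p[1])-r,[t[:,0].mean()+8,t[:,1].mean()-8],loss='soft_l1'); print('axis',np.round(s.x,1),'res',np.abs(s.fun).mean().round(2),len(t))
E
python3 cyl.py s4 190 220 308 345 18; python3 - <<'E'
from h import *
w=cloud('side',np.load('pics/s4.npz')['d'])*1000
for v in range(308,346,3): print(v,[w[v,u].astype(int).tolist() for u in range(188,224,5)])
E
```

```text
z peaks [(np.int64(17), 31), (np.int64(140), 30), (np.int64(141), 68), (np.int64(142), 111), (np.int64(143), 148), (np.int64(144), 62)]
308 [[525, 319, 229], [525, 313, 224], [526, 307, 217], [576, 277, 140], [672, 221, -2], [562, 270, 146], [556, 266, 148], [556, 258, 140]]
311 [[526, 320, 224], [525, 314, 219], [525, 308, 212], [570, 280, 143], [564, 276, 144], [561, 271, 141], [557, 266, 140], [557, 259, 132]]
314 [[525, 321, 219], [525, 316, 215], [571, 288, 143], [566, 284, 144], [561, 279, 144], [557, 274, 142], [555, 268, 138], [557, 260, 127]]
317 [[525, 322, 216], [572, 296, 143], [567, 291, 144], [562, 287, 144], [557, 283, 144], [553, 278, 142], [557, 268, 128], [637, 217, 0]]
320 [[525, 323, 211], [554, 305, 164], [564, 294, 142], [558, 290, 143], [553, 286, 143], [548, 282, 145], [558, 269, 121], [632, 221, 0]]
323 [[551, 313, 168], [552, 307, 160], [559, 297, 144], [555, 293, 142], [549, 289, 143], [546, 283, 141], [553, 273, 123], [628, 224, 0]]
326 [[552, 314, 162], [552, 308, 155], [557, 300, 142], [552, 295, 142], [546, 291, 142], [546, 285, 136], [549, 276, 123], [622, 229, 0]]
329 [[552, 316, 158], [552, 309, 150], [554, 302, 140], [550, 297, 138], [546, 293, 138], [546, 286, 130], [548, 278, 119], [617, 233, 1]]
332 [[551, 317, 153], [551, 311, 147], [554, 304, 135], [549, 299, 135], [545, 295, 134], [544, 288, 127], [619, 242, 0], [616, 235, -3]]
335 [[551, 319, 148], [551, 312, 141], [556, 304, 126], [548, 301, 130], [546, 295, 126], [546, 288, 119], [615, 245, 0], [610, 239, -2]]
338 [[551, 320, 142], [552, 313, 134], [553, 307, 125], [551, 301, 120], [547, 296, 118], [618, 254, -2], [612, 249, -1], [606, 243, -1]]
341 [[611, 298, 47], [551, 315, 129], [554, 307, 118], [615, 273, 14], [607, 269, 17], [601, 264, 18], [606, 253, 0], [601, 247, -1]]
344 [[613, 298, 38], [608, 293, 37], [615, 282, 16], [609, 277, 17], [602, 273, 19], [598, 266, 16], [591, 262, 17], [597, 251, -1]]
```

```bash
python3 cyl.py s4 199 212 327 338 18 115 140; python3 cyl.py s4 196 218 312 328 18 140 146; python3 - <<'E'
from h import *
# pocket in side view: points with z<15 inside plate region -> pocket floor/rim ; use rim: low-lit pixels
z=np.load('pics/s4.npz'); w=cloud('side',z['d'])*1000; im=z['im'].astype(int).sum(2)
k=(np.hypot(w[...,0]-564,w[...,1]-289)<30)&(w[...,2]<21)&(im<260)
k[:, 232:]=0
q=np.argwhere(k); print(len(q),q.min(0),q.max(0))
cs,_=cv2.findContours(k.astype(np.uint8),0,1); c=max(cs,key=cv2.contourArea); print(cv2.fitEllipse(c))
# ray to z=17.6 plane
i=robot.camera_info('side'); f=240/np.tan(np.radians(i['vertical_fov'])/2); M=np.array(i['cam_to_world'])
P=[]
for u,v in c[:,0]:
    r=M[:3,:3]@[(u-i['cx'])/f,-(v-i['cy'])/f,-1]; t=(.0176-M[2,3])/r[2]; P.append((M[:3,3]+t*r)[:2]*1000)
P=np.array(P,np.float32); print(cv2.minEnclosingCircle(P), cv2.fitEllipse(P))
E
```

```text
z peaks [(np.int64(124), 9), (np.int64(125), 8), (np.int64(130), 9), (np.int64(138), 8), (np.int64(140), 9), (np.int64(141), 11)]
axis [563.2 288.4] res 0.56 106
z peaks [(np.int64(140), 12), (np.int64(141), 41), (np.int64(142), 83), (np.int64(143), 115), (np.int64(144), 43), (np.int64(145), 10)]
axis [566.6 275. ] res 5.4 304
416 [356 200] [386 229]
((216.92825317382812, 367.6278076171875), (19.740032196044922, 24.517004013061523), 63.20137023925781)
((562.1958618164062, 289.3807678222656), 18.858871459960938) ((561.238525390625, 289.6800537109375), (34.617958068847656, 35.35231018066406), 172.26028442382812)
```

```bash
python3 -m pendant '[{"translation":[1,-0.6,10],"twist":[0.001,0.004,-0.004],"grip":-1},{"translation":[0,0,14],"twist":[0,0,0],"grip":-1},{"translation":[0,0,14],"twist":[0,0,0],"grip":-1},{"translation":[0,0,14],"twist":[0,0,0],"grip":-1},{"translation":[0,0,10],"twist":[0,0,0],"grip":-1},{"translation":[0,0,5],"twist":[0,0,0],"grip":-1},{"translation":[0,0,0],"twist":[0,0,0],"grip":-1},{"translation":[0,0,0],"twist":[0,0,0],"grip":-1},{"translation":[0,0,0],"twist":[0,0,0],"grip":-1},{"translation":[0,0,0],"twist":[0,0,0],"grip":-1}]'; python3 g.py 563.7 290.2 -12.4 5.4
```

```text
t: 10.4
tool_pos: [0.5625, 0.2902, 0.0124]
orientation: [3.138, 0.149, -0.004]
force: [0.1, -0.5, -2.8]
opening: 0.0353
t 10.4 pos [562.5 290.2  12.4] yaw 5.42 tilt [-0.0025 -0.0006] open 0.0353 F [ 0.1 -0.5 -2.8]
after twist z 0.0 shift [ 1.1  0.1 24.8] | in present frame [ 1.2  0.1 24.8] full rotvec [0.    0.003 0.   ]
```

```bash
python3 -m pendant '[{"translation":[1.2,0,4],"twist":[0,0.003,0],"grip":-1},{"translation":[0,0,4],"twist":[0,0,0],"grip":-1},{"translation":[0,0,4],"twist":[0,0,0],"grip":-1},{"translation":[0,0,3],"twist":[0,0,0],"grip":-1},{"translation":[0,0,2],"twist":[0,0,0],"grip":-1},{"translation":[0,0,1],"twist":[0,0,0],"grip":-1},{"translation":[0,0,1],"twist":[0,0,0],"grip":-1},{"translation":[0,0,0],"twist":[0,0,0],"grip":-1},{"translation":[0,0,0],"twist":[0,0,0],"grip":-1},{"translation":[0,0,0],"twist":[0,0,0],"grip":-1}]'; python3 g.py 563.7 290.2 -12.4 5.4
```

```text
t: 11.4
tool_pos: [0.565, 0.2908, -0.0068]
orientation: [-3.138, -0.149, -0.005]
force: [0.6, 0.8, -2.2]
opening: 0.035
t 11.4 pos [565.  290.8  -6.8] yaw 5.42 tilt [0.003  0.0006] open 0.035 F [ 0.6  0.8 -2.2]
after twist z 0.0 shift [-1.3  0.5  5.6] | in present frame [-1.3  0.5  5.5] full rotvec [-0.    -0.003  0.   ]
```

```bash
python3 -m pendant '[{"translation":[-1.3,0.5,0],"twist":[0,-0.003,0],"grip":-1},{"translation":[0,0,1],"twist":[0,0,0],"grip":-1},{"translation":[0,0,1],"twist":[0,0,0],"grip":-1},{"translation":[0,0,1],"twist":[0,0,0],"grip":-1},{"translation":[0,0,1],"twist":[0,0,0],"grip":-1},{"translation":[0,0,1],"twist":[0,0,0],"grip":-1},{"translation":[0,0,0.5],"twist":[0,0,0],"grip":-1},{"translation":[0,0,0],"twist":[0,0,0],"grip":-1},{"translation":[0,0,0],"twist":[0,0,0],"grip":-1},{"translation":[0,0,0],"twist":[0,0,0],"grip":-1}]'; python3 g.py 563.7 290.2 -12.4 5.4
```

```text
t: 12.4
tool_pos: [0.564, 0.2903, -0.0123]
orientation: [-3.137, -0.149, -0.001]
force: [-0.1, 0.6, -3.2]
opening: 0.0353
t 12.4 pos [564.  290.3 -12.3] yaw 5.42 tilt [0.0006 0.0006] open 0.0353 F [-0.1  0.6 -3.2]
after twist z 0.0 shift [-0.3  0.1  0.1] | in present frame [-0.3  0.1  0.1] full rotvec [-0.001 -0.001  0.   ]
```

```bash
python3 -m pendant '[{"translation":[0,0,0.5],"twist":[0,0,0],"grip":-1},{"translation":[0,0,0.5],"twist":[0,0,0],"grip":-1},{"translation":[0,0,0.5],"twist":[0,0,0],"grip":-1},{"translation":[0,0,0],"twist":[0,0,0],"grip":-1},{"translation":[0,0,0],"twist":[0,0,0],"grip":-1},{"translation":[0,0,0],"twist":[0,0,0],"grip":-1},{"translation":[0,0,0],"twist":[0,0,0],"grip":-1},{"translation":[0,0,0],"twist":[0,0,0],"grip":-1},{"translation":[0,0,0],"twist":[0,0,0],"grip":-1},{"translation":[0,0,0],"twist":[0,0,0],"grip":-1}]'; python3 g.py 563.7 290.2 -12.4 5.4
```

```text
t: 13.4
tool_pos: [0.5644, 0.2905, -0.0123]
orientation: [-3.137, -0.149, -0.002]
force: [-0.8, -1.3, 1.4]
opening: 0.035
t 13.4 pos [564.4 290.5 -12.3] yaw 5.43 tilt [0.0013 0.0009] open 0.035 F [-0.8 -1.3  1.4]
after twist z 0.001 shift [-0.7  0.2  0.1] | in present frame [-0.7  0.2  0.1] full rotvec [-0.001 -0.001  0.001]
```

```bash
python3 -m pendant '[{"translation":[0,0,0],"twist":[0,0,0],"grip":0.3},{"translation":[0,0,0],"twist":[0,0,0],"grip":0.3},{"translation":[0,0,0],"twist":[0,0,0],"grip":0.3},{"translation":[0,0,0],"twist":[0,0,0],"grip":0.3},{"translation":[0,0,-5],"twist":[0,0,0],"grip":0.3},{"translation":[0,0,-15],"twist":[0,0,0],"grip":0.3},{"translation":[0,0,-25],"twist":[0,0,0],"grip":0.3},{"translation":[0,0,-30],"twist":[0,0,0],"grip":0.3},{"translation":[0,0,-30],"twist":[0,0,0],"grip":0.3},{"translation":[0,0,-10],"twist":[0,0,0],"grip":0.3}]'; python3 g.py 573.5 -299 80 -14.5;  python3 -c "
from m import *
a,d=snap('side','s5'); w=cloud('side',d)*1000
print('core/pocket z near', [w[v,u].astype(int).tolist() for u,v in((214,352),(217,355),(220,358))])"
```

```text
t: 14.4
tool_pos: [0.5638, 0.2902, 0.1091]
orientation: [-3.137, -0.148, -0.002]
force: [0.4, 0.1, 0.3]
opening: 0.0607
t 14.4 pos [563.8 290.2 109.1] yaw 5.42 tilt [0.001  0.0008] open 0.0607 F [0.4 0.1 0.3]
after twist z 0.348 shift [156.9 568.   29.1] | in present frame [-46.  587.5  28.6] full rotvec [-0.001 -0.001  0.348]
core/pocket z near [[570, 282, 41], [562, 283, 44], [554, 283, 44]]
```

```bash
python3 -m pendant '[{"translation":[-4,49,0],"twist":[0,0,0],"grip":1},{"translation":[-4,49,0],"twist":[0,0,0],"grip":1},{"translation":[-4,49,0],"twist":[0,0,0],"grip":1},{"translation":[-4,49,0],"twist":[0,0,0],"grip":1},{"translation":[-4,49,0],"twist":[0,0,0],"grip":1},{"translation":[-4,49,0],"twist":[0,0,0],"grip":1},{"translation":[-4,49,0],"twist":[0,0,0],"grip":1},{"translation":[-4,49,0],"twist":[0,0,0],"grip":1},{"translation":[-4,49,0],"twist":[0,0,0],"grip":1},{"translation":[-4,45,0],"twist":[0,0,0],"grip":1}]'; python3 g.py 573.5 -299 80 -14.5
```

```text
t: 15.45
tool_pos: [0.5673, -0.2022, 0.1002]
orientation: [-3.132, -0.166, 0.005]
force: [0.7, -0.1, 0.5]
opening: 0.0933
t 15.45 pos [ 567.3 -202.2  100.2] yaw 6.07 tilt [-0.0033  0.0053] open 0.0933 F [ 0.7 -0.1  0.5]
after twist z 0.359 shift [30.3 92.2 20.2] | in present frame [-4.  97.  19.7] full rotvec [-0.005  0.004  0.359]
```

```bash
python3 -m pendant '[{"translation":[0,0,0],"twist":[-0.005,0.004,0.12],"grip":1},{"translation":[0,0,0],"twist":[0,0,0.12],"grip":1},{"translation":[0,0,0],"twist":[0,0,0.11],"grip":1},{"translation":[8,25,0],"twist":[0,0,0],"grip":1},{"translation":[10,30,0],"twist":[0,0,0],"grip":1},{"translation":[6,20,0],"twist":[0,0,0],"grip":1},{"translation":[2,7,0],"twist":[0,0,0],"grip":1},{"translation":[0,0,0],"twist":[0,0,0],"grip":1},{"translation":[0,0,0],"twist":[0,0,0],"grip":1},{"translation":[0,0,0],"twist":[0,0,0],"grip":1}]'; python3 g.py 573.5 -299 0 -14.5
```

```text
t: 16.45
tool_pos: [0.5644, -0.2954, 0.0893]
orientation: [-3.109, 0.417, 0.018]
force: [0.4, 0.6, -0.9]
opening: 0.0928
t 16.45 pos [ 564.4 -295.4   89.3] yaw -15.28 tilt [-0.0109  0.0065] open 0.0928 F [ 0.4  0.6 -0.9]
after twist z -0.014 shift [ 9.7  1.2 89.3] | in present frame [10.8  1.4 89.1] full rotvec [-0.003  0.012 -0.014]
```

```bash
python3 -m pendant '[{"translation":[9.5,1.2,8],"twist":[-0.003,0.012,-0.014],"grip":1},{"translation":[0,0,12],"twist":[0,0,0],"grip":1},{"translation":[0,0,15],"twist":[0,0,0],"grip":1},{"translation":[0,0,15],"twist":[0,0,0],"grip":1},{"translation":[0,0,10],"twist":[0,0,0],"grip":1},{"translation":[0,0,4],"twist":[0,0,0],"grip":1},{"translation":[0,0,0],"twist":[0,0,0],"grip":1},{"translation":[0,0,0],"twist":[0,0,0],"grip":1},{"translation":[0,0,0],"twist":[0,0,0],"grip":1},{"translation":[0,0,0],"twist":[0,0,0],"grip":1}]'; python3 g.py 573.5 -299 -30 -14.5; python3 -c "
from m import *
a,d=snap('side','s6'); cv2.imwrite('pics/c6.png',cv2.resize(a[120:240,350:510],(800,600),interpolation=2)[:,:,::-1])"
```

```text
t: 17.45
tool_pos: [0.5737, -0.2959, 0.0182]
orientation: [-3.116, 0.389, 0.002]
force: [0.0, 0.6, 0.3]
opening: 0.093
t 17.45 pos [ 573.7 -295.9   18.2] yaw -14.23 tilt [-0.0008  0.0016] open 0.093 F [0.  0.6 0.3]
after twist z 0.005 shift [ 0.6  3.  48.2] | in present frame [ 0.6  3.1 48.2] full rotvec [-0.001  0.001  0.005]
```

View pics/c6.png

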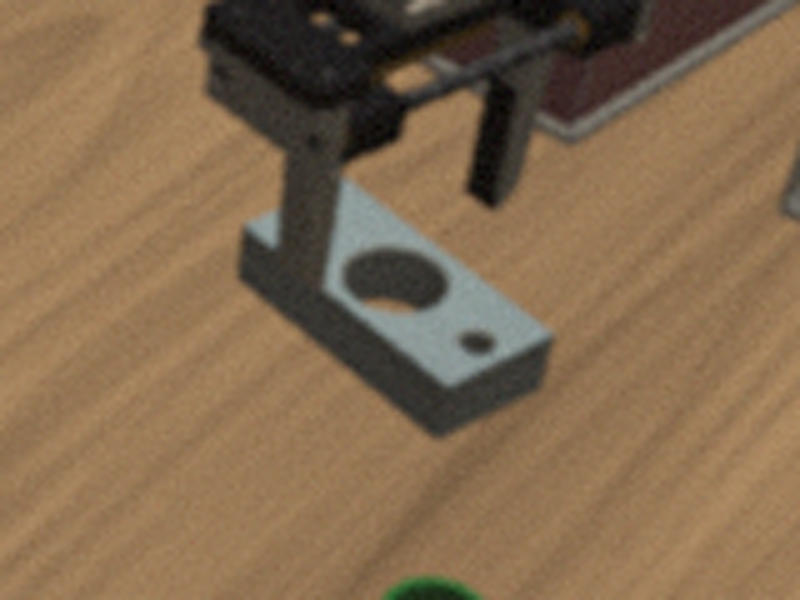

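The two fingers straddle the cavity plate: near finger at crop (305,285), far finger at (490,200). I'll lower onto it.

```bash
python3 -m pendant '[{"translation":[0.6,3,8],"twist":[0,0,0.005],"grip":1},{"translation":[0,0,9],"twist":[0,0,0],"grip":1},{"translation":[0,0,9],"twist":[0,0,0],"grip":1},{"translation":[0,0,7],"twist":[0,0,0],"grip":1},{"translation":[0,0,4],"twist":[0,0,0],"grip":1},{"translation":[0,0,2],"twist":[0,0,0],"grip":1},{"translation":[0,0,0],"twist":[0,0,0],"grip":1},{"translation":[0,0,0],"twist":[0,0,0],"grip":1},{"translation":[0,0,0],"twist":[0,0,0],"grip":1},{"translation":[0,0,0],"twist":[0,0,0],"grip":1}]'; python3 g.py 573.5 -299 -29 -14.5
```

```text
t: 18.5
tool_pos: [0.5739, -0.2995, -0.0237]
orientation: [-3.115, 0.398, -0.0]
force: [0.3, 0.1, 0.2]
opening: 0.0932
t 18.5 pos [ 573.9 -299.5  -23.7] yaw -14.55 tilt [0.0001 0.001 ] open 0.0932 F [0.3 0.1 0.2]
after twist z -0.001 shift [-0.6 -0.4  5.3] | in present frame [-0.6 -0.4  5.3] full rotvec [-0.001  0.    -0.001]
```

```bash
python3 -m pendant '[{"translation":[0,0,2],"twist":[0,0,0],"grip":1},{"translation":[0,0,2],"twist":[0,0,0],"grip":1},{"translation":[0,0,1],"twist":[0,0,0],"grip":1},{"translation":[0,0,0],"twist":[0,0,0],"grip":0.5},{"translation":[0,0,0],"twist":[0,0,0],"grip":0.1},{"translation":[0,0,0],"twist":[0,0,0],"grip":0},{"translation":[0,0,0],"twist":[0,0,0],"grip":0},{"translation":[0,0,0],"twist":[0,0,0],"grip":0},{"translation":[0,0,0],"twist":[0,0,0],"grip":0},{"translation":[0,0,0],"twist":[0,0,0],"grip":0}]' 50; python3 g.py 573.5 -299 70 -14.5
```

```text
t: 19.5
tool_pos: [0.5745, -0.2999, -0.0283]
orientation: [-3.116, 0.398, -0.002]
force: [0.4, -0.3, -1.3]
opening: 0.0596
t 19.5 pos [ 574.5 -299.9  -28.3] yaw -14.55 tilt [0.0013 0.0002] open 0.0596 F [ 0.4 -0.3 -1.3]
after twist z -0.001 shift [ -1.2  -0.6 -98.3] | in present frame [ -1.1  -0.7 -98.3] full rotvec [-0.001 -0.001 -0.001]
```

```bash
python3 -m pendant '[{"translation":[0,0,-8],"twist":[0,0,0],"grip":0},{"translation":[0,0,-20],"twist":[0,0,0],"grip":0},{"translation":[0,0,-25],"twist":[0,0,0],"grip":0},{"translation":[0,0,-25],"twist":[0,0,0],"grip":0},{"translation":[0,0,-20],"twist":[0,0,0],"grip":0},{"translation":[0,0,-10],"twist":[0,0,-0.07],"grip":0},{"translation":[0,0,0],"twist":[0,0,-0.1],"grip":0},{"translation":[0,0,0],"twist":[0,0,-0.1],"grip":0},{"translation":[0,0,0],"twist":[0,0,-0.07],"grip":0},{"translation":[0,0,0],"twist":[0,0,0],"grip":0}]' 50; python3 g.py 564 290 80 5.4
```

```text
t: 20.5
tool_pos: [0.569, -0.2964, 0.0809]
orientation: [-3.13, -0.155, 0.015]
force: [-0.1, -1.3, -4.1]
opening: 0.0599
t 20.5 pos [ 569.  -296.4   80.9] yaw 5.67 tilt [-0.0097  0.0074] open 0.0599 F [-0.1 -1.3 -4.1]
after twist z 0.005 shift [  50.2 -584.2    0.9] | in present frame [  52.9 -584.     5.3] full rotvec [-0.008  0.009  0.005]
```

```bash
python3 -m pendant '[{"translation":[2,-25,-2],"twist":[-0.008,0.009,0.005],"grip":0},{"translation":[4,-45,-2],"twist":[0,0,0],"grip":0},{"translation":[4,-48,-2],"twist":[0,0,0],"grip":0},{"translation":[4,-48,0],"twist":[0,0,0],"grip":0},{"translation":[4,-48,0],"twist":[0,0,0],"grip":0},{"translation":[4,-48,0],"twist":[0,0,0],"grip":0},{"translation":[4,-48,0],"twist":[0,0,0],"grip":0},{"translation":[4,-48,0],"twist":[0,0,0],"grip":0},{"translation":[4,-45,0],"twist":[0,0,0],"grip":0},{"translation":[4,-40,0],"twist":[0,0,0],"grip":0}]' 50; python3 g.py 564 290 80 5.4
```

```text
t: 21.5
tool_pos: [0.5674, 0.1583, 0.0859]
orientation: [3.14, 0.091, -0.006]
force: [0.2, 0.2, -4.8]
opening: 0.0596
t 21.5 pos [567.4 158.3  85.9] yaw 3.32 tilt [-0.0035 -0.0007] open 0.0596 F [ 0.2  0.2 -4.8]
after twist z -0.036 shift [   9.  -131.5    5.9] | in present frame [   4.3 -131.7    5.8] full rotvec [ 0.     0.004 -0.036]
```

```bash
python3 -m pendant '[{"translation":[0,-35,0],"twist":[0,0,-0.018],"grip":0},{"translation":[1,-35,0],"twist":[0,0.004,-0.018],"grip":0},{"translation":[2,-28,0],"twist":[0,0,0],"grip":0},{"translation":[2,-18,0],"twist":[0,0,0],"grip":0},{"translation":[1,-8,0],"twist":[0,0,0],"grip":0},{"translation":[0,-2,0],"twist":[0,0,0],"grip":0},{"translation":[0,0,0],"twist":[0,0,0],"grip":0},{"translation":[0,0,0],"twist":[0,0,0],"grip":0},{"translation":[0,0,0],"twist":[0,0,0],"grip":0},{"translation":[0,0,0],"twist":[0,0,0],"grip":0}]' 50; python3 g.py 564 290 70 5.4;  python3 -c "
from m import *
a,d=snap('side','s7'); cv2.imwrite('pics/c7.png',cv2.resize(a[250:450,110:310],(600,600),interpolation=2)[:,:,::-1])"
```

```text
t: 22.5
tool_pos: [0.5594, 0.2919, 0.0842]
orientation: [3.137, 0.133, -0.007]
force: [-1.0, -1.1, -4.1]
opening: 0.0594
t 22.5 pos [559.4 291.9  84.2] yaw 4.84 tilt [-0.0045 -0.002 ] open 0.0594 F [-1.  -1.1 -4.1]
after twist z -0.01 shift [ 4.4  2.3 14.2] | in present frame [ 4.5  2.3 14.2] full rotvec [ 0.002  0.005 -0.01 ]
```

View pics/c7.png

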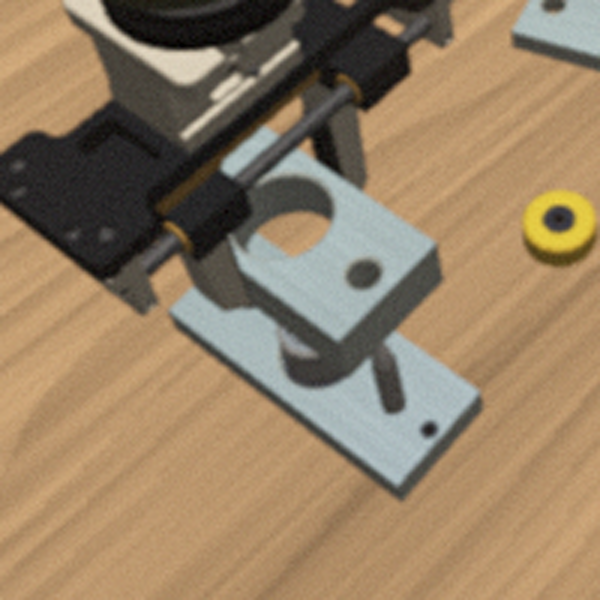

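```bash
cat > pl.py <<'E'
import sys
from m import *
# pl.py npz zlo zhi yaw cx cy: extents of top face (side cam) in plate frame about cx,cy
f=sys.argv[1]; a,b,yaw,cx,cy=map(float,sys.argv[2:7]); z=np.load(f'pics/{f}.npz'); w=cloud('side',z['d'])*1000
k=(np.hypot(w[...,0]-cx,w[...,1]-cy)<85)&(w[...,2]>a)&(w[...,2]<b)&(z['im'].astype(int)[...,2]>z['im'].astype(int)[...,0]+4)
q=w[k]; c,s=np.cos(np.radians(yaw)),np.sin(np.radians(yaw)); X=(q[:,0]-cx)*c+(q[:,1]-cy)*s; Y=-(q[:,0]-cx)*s+(q[:,1]-cy)*c
print('n',len(q),'z',np.median(q[:,2]),'X',np.percentile(X,[.3,1,99,99.7]).round(1),'Y',np.percentile(Y,[.3,1,99,99.7]).round(1))
E
python3 pl.py s7 136 147 4.84 559.4 291.9; python3 pl.py s7 13 22 5.4 564 290
```

```text
n 1636 z 141.95118184709682 X [-66.2 -65.8  39.9  41.3] Y [-31.2 -30.7  28.7  29. ]
n 2111 z 17.278224399394972 X [-80.3 -80.   75.7  77.2] Y [-30.3 -29.5  28.9  29.2]
```

```bash
python3 -m pendant '[{"translation":[5,2,5],"twist":[0.002,0.005,-0.01],"grip":0},{"translation":[0,0,7],"twist":[0,0,0],"grip":0},{"translation":[0,0,6],"twist":[0,0,0],"grip":0},{"translation":[0,0,3],"twist":[0,0,0],"grip":0},{"translation":[0,0,0],"twist":[0,0,0],"grip":0},{"translation":[0,0,0],"twist":[0,0,0],"grip":0},{"translation":[0,0,0],"twist":[0,0,0],"grip":0},{"translation":[0,0,0],"twist":[0,0,0],"grip":0},{"translation":[0,0,0],"twist":[0,0,0],"grip":0},{"translation":[0,0,0],"twist":[0,0,0],"grip":0}]' 50; python3 g.py 564.7 290.4 52 5.4
```

```text
t: 23.55
tool_pos: [0.5652, 0.2894, 0.0611]
orientation: [-3.138, -0.148, -0.001]
force: [0.3, -0.7, -4.8]
opening: 0.0592
t 23.55 pos [565.2 289.4  61.1] yaw 5.41 tilt [0.0005 0.0004] open 0.0592 F [ 0.3 -0.7 -4.8]
after twist z 0.0 shift [-0.4 -1.   9.1] | in present frame [-0.4 -1.   9.1] full rotvec [-0.    -0.001  0.   ]
```

```bash
python3 -m pendant '[{"translation":[-0.4,-1,4],"twist":[0,0,0],"grip":0},{"translation":[0,0,5],"twist":[0,0,0],"grip":0},{"translation":[0,0,5],"twist":[0,0,0],"grip":0},{"translation":[0,0,5],"twist":[0,0,0],"grip":0},{"translation":[0,0,5],"twist":[0,0,0],"grip":0},{"translation":[0,0,5],"twist":[0,0,0],"grip":0},{"translation":[0,0,4],"twist":[0,0,0],"grip":0},{"translation":[0,0,0],"twist":[0,0,0],"grip":0},{"translation":[0,0,0],"twist":[0,0,0],"grip":0},{"translation":[0,0,0],"twist":[0,0,0],"grip":0}]' 50; python3 g.py 564.7 290.4 -10.3 5.4
```

```text
t: 24.55
tool_pos: [0.5641, 0.2902, 0.0243]
orientation: [3.138, 0.148, -0.001]
force: [0.0, 0.2, -4.6]
opening: 0.0594
t 24.55 pos [564.1 290.2  24.3] yaw 5.4 tilt [-0.0007 -0.0001] open 0.0594 F [ 0.   0.2 -4.6]
after twist z 0.0 shift [ 0.6 -0.1 34.6] | in present frame [ 0.6 -0.1 34.6] full rotvec [0.    0.001 0.   ]
```

Bottom at 52.6, past the pin tips with no side force. Continuing.

```bash
python3 -m pendant '[{"translation":[0.4,0,4],"twist":[0,0,0],"grip":0},{"translation":[0,0,4],"twist":[0,0,0],"grip":0},{"translation":[0,0,4],"twist":[0,0,0],"grip":0},{"translation":[0,0,4],"twist":[0,0,0],"grip":0},{"translation":[0,0,4],"twist":[0,0,0],"grip":0},{"translation":[0,0,4],"twist":[0,0,0],"grip":0},{"translation":[0,0,3],"twist":[0,0,0],"grip":0},{"translation":[0,0,0],"twist":[0,0,0],"grip":0},{"translation":[0,0,0],"twist":[0,0,0],"grip":0},{"translation":[0,0,0],"twist":[0,0,0],"grip":0}]' 50; python3 g.py 564.7 290.4 -10.3 5.4
```

```text
t: 25.55
tool_pos: [0.5648, 0.2904, -0.0048]
orientation: [-3.138, -0.148, 0.0]
force: [0.1, 0.4, -4.2]
opening: 0.0596
t 25.55 pos [564.8 290.4  -4.8] yaw 5.41 tilt [-0.0001  0.0002] open 0.0596 F [ 0.1  0.4 -4.2]
after twist z 0.0 shift [-0.1 -0.   5.5] | in present frame [-0.1 -0.   5.5] full rotvec [-0.  0.  0.]
```

```bash
python3 -m pendant '[{"translation":[0,0,2],"twist":[0,0,0],"grip":0},{"translation":[0,0,1],"twist":[0,0,0],"grip":0},{"translation":[0,0,1],"twist":[0,0,0],"grip":0},{"translation":[0,0,0.5],"twist":[0,0,0],"grip":0},{"translation":[0,0,0.5],"twist":[0,0,0],"grip":0},{"translation":[0,0,0.5],"twist":[0,0,0],"grip":0},{"translation":[0,0,0.5],"twist":[0,0,0],"grip":0},{"translation":[0,0,0.5],"twist":[0,0,0],"grip":0},{"translation":[0,0,0],"twist":[0,0,0],"grip":0},{"translation":[0,0,0],"twist":[0,0,0],"grip":0}]' 50; python3 g.py 564.7 290.4 -10.3 5.4
```

```text
t: 26.55
tool_pos: [0.5657, 0.2908, -0.0103]
orientation: [-3.137, -0.148, -0.003]
force: [0.2, -0.9, -4.2]
opening: 0.0597
t 26.55 pos [565.7 290.8 -10.3] yaw 5.41 tilt [0.0016 0.0009] open 0.0597 F [ 0.2 -0.9 -4.2]
after twist z 0.0 shift [-1.   0.3  0. ] | in present frame [-1.   0.3  0. ] full rotvec [-0.001 -0.002  0.   ]
```

```bash
python3 -m pendant '[{"translation":[-0.8,0.2,0.5],"twist":[0,0,0],"grip":0},{"translation":[0,0,0.5],"twist":[0,0,0],"grip":0},{"translation":[0,0,0.5],"twist":[0,0,0],"grip":0},{"translation":[0,0,0],"twist":[0,0,0],"grip":0},{"translation":[0,0,0],"twist":[0,0,0],"grip":0},{"translation":[0,0,0],"twist":[0,0,0],"grip":0},{"translation":[0,0,0],"twist":[0,0,0],"grip":0},{"translation":[0,0,0],"twist":[0,0,0],"grip":0},{"translation":[0,0,0],"twist":[0,0,0],"grip":0},{"translation":[0,0,0],"twist":[0,0,0],"grip":0}]' 50; python3 g.py 564.7 290.4 -10.3 5.4
```

```text
t: 27.55
tool_pos: [0.5657, 0.2908, -0.0104]
orientation: [-3.137, -0.148, -0.005]
force: [-2.1, -0.3, 1.0]
opening: 0.0597
t 27.55 pos [565.7 290.8 -10.4] yaw 5.41 tilt [0.0033 0.0014] open 0.0597 F [-2.1 -0.3  1. ]
after twist z 0.0 shift [-1.1  0.3 -0.1] | in present frame [-1.1  0.3 -0.1] full rotvec [-0.001 -0.003  0.   ]
```

```bash
python3 -m pendant '[{"translation":[0,0,0],"twist":[0,0,0],"grip":0.8},{"translation":[0,0,0],"twist":[0,0,0],"grip":0.8},{"translation":[0,0,0],"twist":[0,0,0],"grip":0.8},{"translation":[0,0,0],"twist":[0,0,0],"grip":0.8},{"translation":[0,0,-5],"twist":[0,0,0],"grip":0.8},{"translation":[0,0,-15],"twist":[0,0,0],"grip":0.8},{"translation":[0,0,-25],"twist":[0,0,0],"grip":0.8},{"translation":[0,0,-25],"twist":[0,0,0],"grip":0.8},{"translation":[0,0,-15],"twist":[0,0,0],"grip":0.8},{"translation":[0,0,0],"twist":[0,0,0],"grip":0.8}]'; python3 -c "
from m import *
a,d=snap('side','s8')"; python3 pl.py s8 44 52 5.4 564 290;  python3 g.py 598.2 21.7 60 21.3
```

```text
t: 28.55
tool_pos: [0.5671, 0.2914, 0.0827]
orientation: [-3.135, -0.148, -0.012]
force: [0.5, 0.3, -0.3]
opening: 0.0836
n 2133 z 47.293061829289826 X [-64.8 -64.2  61.7  63.4] Y [-29.8 -29.3  29.2  29.4]
t 28.6 pos [566.7 291.2  81.5] yaw 5.41 tilt [0.0066 0.003 ] open 0.0838 F [ 0.3 -0.1  0.1]
after twist z -0.277 shift [-68.5 262.6  21.5] | in present frame [  5.9 271.4  20.9] full rotvec [-0.001 -0.007 -0.277]
```

```bash
python3 -m pendant '[{"translation":[1,35,0],"twist":[-0.001,-0.007,0],"grip":1},{"translation":[1,45,0],"twist":[0,0,0],"grip":1},{"translation":[1,45,0],"twist":[0,0,0],"grip":1},{"translation":[1,45,0],"twist":[0,0,0],"grip":1},{"translation":[1,40,0],"twist":[0,0,0],"grip":1},{"translation":[1,30,0],"twist":[0,0,0],"grip":1},{"translation":[0,15,0],"twist":[0,0,-0.07],"grip":1},{"translation":[0,0,0],"twist":[0,0,-0.1],"grip":1},{"translation":[0,0,0],"twist":[0,0,-0.1],"grip":1},{"translation":[0,0,0],"twist":[0,0,0],"grip":1}]'; python3 g.py 598.2 21.7 60 21.3
```

```text
t: 29.6
tool_pos: [0.5894, 0.0275, 0.0673]
orientation: [-3.083, -0.584, 0.026]
force: [-0.3, 0.1, 0.1]
opening: 0.0928
t 29.6 pos [589.4  27.5  67.3] yaw 21.45 tilt [-0.0172  0.0008] open 0.0928 F [-0.3  0.1  0.1]
after twist z 0.003 shift [6.1 8.6 7.3] | in present frame [6.1 8.7 7.1] full rotvec [-0.007  0.016  0.003]
```

```bash
python3 -m pendant '[{"translation":[6,8.5,6],"twist":[-0.007,0.016,0.003],"grip":1},{"translation":[0,0,12],"twist":[0,0,0],"grip":1},{"translation":[0,0,15],"twist":[0,0,0],"grip":1},{"translation":[0,0,15],"twist":[0,0,0],"grip":1},{"translation":[0,0,10],"twist":[0,0,0],"grip":1},{"translation":[0,0,4],"twist":[0,0,0],"grip":1},{"translation":[0,0,0],"twist":[0,0,0],"grip":1},{"translation":[0,0,0],"twist":[0,0,0],"grip":1},{"translation":[0,0,0],"twist":[0,0,0],"grip":1},{"translation":[0,0,0],"twist":[0,0,0],"grip":1}]'; python3 g.py 598.2 21.7 -32 21.3
```

```text
t: 30.6
tool_pos: [0.596, 0.0226, -0.0042]
orientation: [-3.089, -0.568, 0.006]
force: [0.3, 0.2, -0.2]
opening: 0.0935
t 30.6 pos [596.   22.6  -4.2] yaw 20.84 tilt [-0.0037  0.0004] open 0.0935 F [ 0.3  0.2 -0.2]
after twist z -0.008 shift [ 1.7  1.6 27.8] | in present frame [ 1.8  1.7 27.8] full rotvec [-0.002  0.003 -0.008]
```

```bash
python3 -m pendant '[{"translation":[1.8,1.7,4],"twist":[-0.002,0.003,-0.008],"grip":1},{"translation":[0,0,5],"twist":[0,0,0],"grip":1},{"translation":[0,0,5],"twist":[0,0,0],"grip":1},{"translation":[0,0,4],"twist":[0,0,0],"grip":1},{"translation":[0,0,3],"twist":[0,0,0],"grip":1},{"translation":[0,0,2],"twist":[0,0,0],"grip":1},{"translation":[0,0,1],"twist":[0,0,0],"grip":1},{"translation":[0,0,0],"twist":[0,0,0],"grip":1},{"translation":[0,0,0],"twist":[0,0,0],"grip":1},{"translation":[0,0,0],"twist":[0,0,0],"grip":1}]'; python3 g.py 598.2 21.7 -32.5 21.3
```

```text
t: 31.6
tool_pos: [0.5995, 0.0215, -0.0292]
orientation: [3.086, 0.581, 0.003]
force: [0.7, -0.2, 0.4]
opening: 0.0931
t 31.6 pos [599.5  21.5 -29.2] yaw 21.33 tilt [ 0.0021 -0.0005] open 0.0931 F [ 0.7 -0.2  0.4]
after twist z 0.001 shift [-1.1 -0.7  3.3] | in present frame [-1.1 -0.7  3.3] full rotvec [ 0.001 -0.002  0.001]
```

```bash
python3 -m pendant '[{"translation":[-1,-0.7,1],"twist":[0,-0.002,0],"grip":1},{"translation":[0,0,1],"twist":[0,0,0],"grip":1},{"translation":[0,0,1],"twist":[0,0,0],"grip":1},{"translation":[0,0,0],"twist":[0,0,0],"grip":0.5},{"translation":[0,0,0],"twist":[0,0,0],"grip":0.1},{"translation":[0,0,0],"twist":[0,0,0],"grip":0},{"translation":[0,0,0],"twist":[0,0,0],"grip":0},{"translation":[0,0,0],"twist":[0,0,0],"grip":0},{"translation":[0,0,0],"twist":[0,0,0],"grip":0},{"translation":[0,0,0],"twist":[0,0,0],"grip":0}]' 45; python3 g.py 598.2 21.7 70 21.3
```

```text
t: 32.6
tool_pos: [0.5986, 0.0217, -0.0319]
orientation: [3.086, 0.581, 0.001]
force: [-0.4, 0.6, -0.9]
opening: 0.0593
t 32.6 pos [598.6  21.7 -31.9] yaw 21.33 tilt [ 0.001  -0.0014] open 0.0593 F [-0.4  0.6 -0.9]
after twist z 0.001 shift [  -0.4   -0.2 -101.9] | in present frame [  -0.4    0.  -101.9] full rotvec [ 0.002 -0.     0.001]
```

```bash
python3 -m pendant '[{"translation":[0,0,-8],"twist":[0,0,0],"grip":0},{"translation":[0,0,-20],"twist":[0,0,0],"grip":0},{"translation":[0,0,-25],"twist":[0,0,0],"grip":0},{"translation":[0,0,-25],"twist":[0,0,0],"grip":0},{"translation":[0,0,-22],"twist":[0,0,0],"grip":0},{"translation":[0,0,-10],"twist":[0,0,0.07],"grip":0},{"translation":[0,0,0],"twist":[0,0,0.1],"grip":0},{"translation":[0,0,0],"twist":[0,0,0.1],"grip":0},{"translation":[0,0,0],"twist":[0,0,0],"grip":0},{"translation":[0,0,0],"twist":[0,0,0],"grip":0}]' 45; python3 g.py 564.5 290.4 75 5.4
```

```text
t: 33.6
tool_pos: [0.5953, 0.0221, 0.0835]
orientation: [3.137, 0.151, -0.008]
force: [0.9, -0.6, -3.1]
opening: 0.0598
t 33.6 pos [595.3  22.1  83.5] yaw 5.5 tilt [-0.0048 -0.0011] open 0.0598 F [ 0.9 -0.6 -3.1]
after twist z 0.002 shift [  -5.4 -270.     8.5] | in present frame [  -4.8 -270.     8.4] full rotvec [0.001 0.005 0.002]
```

```bash
python3 -m pendant '[{"translation":[0,-25,0],"twist":[0.001,0.005,0.002],"grip":0},{"translation":[-1,-42,0],"twist":[0,0,0],"grip":0},{"translation":[-1,-45,0],"twist":[0,0,0],"grip":0},{"translation":[-1,-45,0],"twist":[0,0,0],"grip":0},{"translation":[-1,-42,0],"twist":[0,0,0],"grip":0},{"translation":[-1,-32,0],"twist":[0,0,0],"grip":0},{"translation":[0,-20,0],"twist":[0,0,0],"grip":0},{"translation":[0,-8,0],"twist":[0,0,0],"grip":0},{"translation":[0,0,0],"twist":[0,0,0],"grip":0},{"translation":[0,0,0],"twist":[0,0,0],"grip":0}]' 45; python3 g.py 564.5 290.4 65 5.4
```

```text
t: 34.6
tool_pos: [0.5603, 0.2859, 0.0806]
orientation: [3.134, 0.182, -0.008]
force: [0.5, -0.4, -2.8]
opening: 0.0596
t 34.6 pos [560.3 285.9  80.6] yaw 6.65 tilt [-0.0051 -0.0023] open 0.0596 F [ 0.5 -0.4 -2.8]
after twist z 0.022 shift [ 4.6 -4.1 15.6] | in present frame [ 4.8 -4.  15.6] full rotvec [0.002 0.005 0.022]
```

```bash
python3 -m pendant '[{"translation":[4.6,-4,5],"twist":[0.002,0.005,0.022],"grip":0},{"translation":[0,0,5],"twist":[0,0,0],"grip":0},{"translation":[0,0,4],"twist":[0,0,0],"grip":0},{"translation":[0,0,0],"twist":[0,0,0],"grip":0},{"translation":[0,0,0],"twist":[0,0,0],"grip":0},{"translation":[0,0,0],"twist":[0,0,0],"grip":0},{"translation":[0,0,0],"twist":[0,0,0],"grip":0},{"translation":[0,0,0],"twist":[0,0,0],"grip":0},{"translation":[0,0,0],"twist":[0,0,0],"grip":0},{"translation":[0,0,0],"twist":[0,0,0],"grip":0}]' 45; python3 g.py 564.5 290.4 50 5.4; python3 -c "
from m import *
a,d=snap('side','s9'); cv2.imwrite('pics/c8.png',cv2.resize(a[250:450,110:310],(600,600),interpolation=2)[:,:,::-1])"; P=$(python3 -c "
from h import *
s=robot.read_state();print(1000*s['tool_pos'][0],1000*s['tool_pos'][1])"); python3 pl.py s9 105 120 5.4 $P
```

```text
t: 35.6
tool_pos: [0.5661, 0.286, 0.0652]
orientation: [3.138, 0.138, -0.0]
force: [-1.3, -0.4, -3.2]
opening: 0.0594
t 35.6 pos [566.1 286.   65.2] yaw 5.02 tilt [-0.0002 -0.0007] open 0.0594 F [-1.3 -0.4 -3.2]
after twist z -0.007 shift [-1.1 -4.6 15.2] | in present frame [-1.2 -4.6 15.2] full rotvec [ 0.001  0.    -0.007]
n 1967 z 111.4488926489997 X [-66.2 -65.7  44.4  46. ] Y [-30.6 -30.   28.8  29.2]
```

View pics/c8.png

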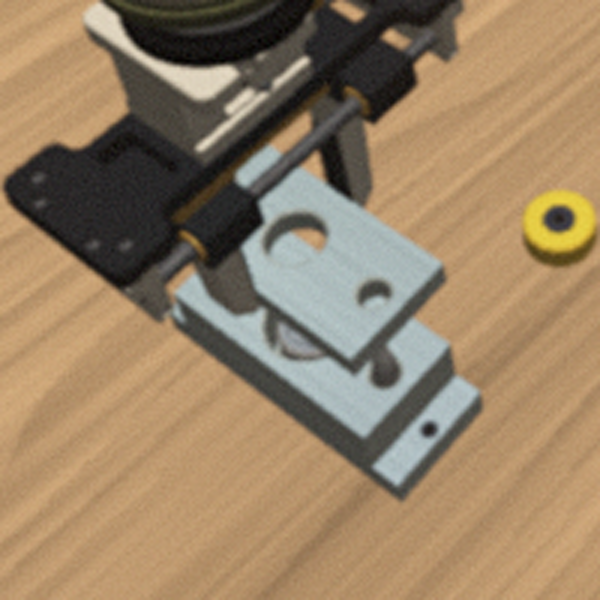

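```bash
python3 -m pendant '[{"translation":[-0.8,-4.6,3],"twist":[0.001,0,-0.007],"grip":0},{"translation":[0,0,4],"twist":[0,0,0],"grip":0},{"translation":[0,0,4],"twist":[0,0,0],"grip":0},{"translation":[0,0,0],"twist":[0,0,0],"grip":0},{"translation":[0,0,0],"twist":[0,0,0],"grip":0},{"translation":[0,0,0],"twist":[0,0,0],"grip":0},{"translation":[0,0,0],"twist":[0,0,0],"grip":0},{"translation":[0,0,0],"twist":[0,0,0],"grip":0},{"translation":[0,0,0],"twist":[0,0,0],"grip":0},{"translation":[0,0,0],"twist":[0,0,0],"grip":0}]' 45; python3 g.py 564.7 290.4 16.1 5.4
```

```text
t: 36.65
tool_pos: [0.5647, 0.291, 0.0532]
orientation: [-3.138, -0.15, 0.001]
force: [0.5, -0.3, -3.4]
opening: 0.0597
t 36.65 pos [564.7 291.   53.2] yaw 5.47 tilt [-0.0004  0.0003] open 0.0597 F [ 0.5 -0.3 -3.4]
after twist z 0.001 shift [-0.   0.6 37.1] | in present frame [-0.   0.6 37.1] full rotvec [-0.     0.     0.001]
```

```bash
python3 -m pendant '[{"translation":[0,0.6,4],"twist":[0,0,0],"grip":0},{"translation":[0,0,4],"twist":[0,0,0],"grip":0},{"translation":[0,0,4],"twist":[0,0,0],"grip":0},{"translation":[0,0,4],"twist":[0,0,0],"grip":0},{"translation":[0,0,4],"twist":[0,0,0],"grip":0},{"translation":[0,0,4],"twist":[0,0,0],"grip":0},{"translation":[0,0,3],"twist":[0,0,0],"grip":0},{"translation":[0,0,1],"twist":[0,0,0],"grip":0},{"translation":[0,0,0],"twist":[0,0,0],"grip":0},{"translation":[0,0,0],"twist":[0,0,0],"grip":0}]' 45; python3 g.py 564.7 290.4 16.1 5.4
```

```text
t: 37.65
tool_pos: [0.5642, 0.2901, 0.0218]
orientation: [3.138, 0.15, -0.002]
force: [-0.6, -0.7, -2.6]
opening: 0.0595
t 37.65 pos [564.2 290.1  21.8] yaw 5.47 tilt [-0.0015 -0.0001] open 0.0595 F [-0.6 -0.7 -2.6]
after twist z 0.001 shift [ 0.5 -0.2  5.7] | in present frame [ 0.5 -0.2  5.7] full rotvec [-0.     0.002  0.001]
```

```bash
python3 -m pendant '[{"translation":[0.4,0,2],"twist":[0,0.002,0],"grip":0},{"translation":[0,0,1],"twist":[0,0,0],"grip":0},{"translation":[0,0,1],"twist":[0,0,0],"grip":0},{"translation":[0,0,1],"twist":[0,0,0],"grip":0},{"translation":[0,0,0.5],"twist":[0,0,0],"grip":0},{"translation":[0,0,0.5],"twist":[0,0,0],"grip":0},{"translation":[0,0,0.5],"twist":[0,0,0],"grip":0},{"translation":[0,0,0.5],"twist":[0,0,0],"grip":0},{"translation":[0,0,0],"twist":[0,0,0],"grip":0},{"translation":[0,0,0],"twist":[0,0,0],"grip":0}]' 45; python3 g.py 564.7 290.4 16.1 5.4
```

```text
t: 38.65
tool_pos: [0.5656, 0.2906, 0.0162]
orientation: [-3.137, -0.15, -0.004]
force: [0.1, -0.8, -1.5]
opening: 0.0594
t 38.65 pos [565.6 290.6  16.2] yaw 5.47 tilt [0.0027 0.0008] open 0.0594 F [ 0.1 -0.8 -1.5]
after twist z 0.001 shift [-0.9  0.1  0.1] | in present frame [-0.9  0.1  0.1] full rotvec [-0.001 -0.003  0.001]
```

```bash
python3 -m pendant '[{"translation":[-0.6,0,0.5],"twist":[0,0,0],"grip":0},{"translation":[0,0,0.5],"twist":[0,0,0],"grip":0},{"translation":[0,0,0.5],"twist":[0,0,0],"grip":0},{"translation":[0,0,0],"twist":[0,0,0],"grip":0},{"translation":[0,0,0],"twist":[0,0,0],"grip":0},{"translation":[0,0,0],"twist":[0,0,0],"grip":0},{"translation":[0,0,0],"twist":[0,0,0],"grip":0},{"translation":[0,0,0],"twist":[0,0,0],"grip":0},{"translation":[0,0,0],"twist":[0,0,0],"grip":0},{"translation":[0,0,0],"twist":[0,0,0],"grip":0}]' 45; python3 g.py 564.7 290.4 16.1 5.4
```

```text
t: 39.65
tool_pos: [0.5657, 0.2906, 0.0161]
orientation: [-3.137, -0.15, -0.006]
force: [-0.7, -1.1, 3.1]
opening: 0.0598
t 39.65 pos [565.7 290.6  16.1] yaw 5.48 tilt [0.0041 0.001 ] open 0.0598 F [-0.7 -1.1  3.1]
after twist z 0.001 shift [-1.   0.1  0. ] | in present frame [-1.   0.1  0. ] full rotvec [-0.001 -0.004  0.001]
```

Home (z 16.1, contact felt). Release and retreat.

```bash
python3 -m pendant '[{"translation":[0,0,0],"twist":[0,0,0],"grip":0.8},{"translation":[0,0,0],"twist":[0,0,0],"grip":0.8},{"translation":[0,0,0],"twist":[0,0,0],"grip":0.8},{"translation":[0,0,0],"twist":[0,0,0],"grip":0.8},{"translation":[0,0,-5],"twist":[0,0,0],"grip":0.8},{"translation":[0,0,-15],"twist":[0,0,0],"grip":0.8},{"translation":[0,0,-20],"twist":[0,0,0],"grip":0.8},{"translation":[0,0,-20],"twist":[0,0,0],"grip":0.8},{"translation":[0,0,-10],"twist":[0,0,0],"grip":0.8},{"translation":[0,0,0],"twist":[0,0,0],"grip":0.8}]'; python3 -c "
from m import *
a,d=snap('side','s10')"; python3 pl.py s10 58 68 5.4 564 290;  python3 g.py 436.2 142.8 60 5.4
```

```text
t: 40.65
tool_pos: [0.5663, 0.2911, 0.0924]
orientation: [-3.136, -0.15, -0.011]
force: [-0.4, 0.4, 0.0]
opening: 0.0834
n 2522 z 62.28010113129656 X [-64.5 -64.   62.1  63.6] Y [-30.  -29.4  28.8  29.3]
t 40.7 pos [566.1 291.   91.6] yaw 5.47 tilt [0.0062 0.0023] open 0.084 F [-0.3  0.8 -0.1]
after twist z 0.001 shift [-143.3  135.3   31.6] | in present frame [-143.7  135.2   30.5] full rotvec [-0.002 -0.006  0.001]
```

```bash
python3 -m pendant '[{"translation":[-20,19,0],"twist":[-0.002,-0.006,0],"grip":0.5},{"translation":[-30,28,0],"twist":[0,0,0],"grip":0.5},{"translation":[-32,30,0],"twist":[0,0,0],"grip":0.5},{"translation":[-30,28,0],"twist":[0,0,0],"grip":0.5},{"translation":[-20,19,0],"twist":[0,0,0],"grip":0.5},{"translation":[-8,8,0],"twist":[0,0,0],"grip":0.5},{"translation":[0,0,0],"twist":[0,0,0],"grip":0.5},{"translation":[0,0,0],"twist":[0,0,0],"grip":0.5},{"translation":[0,0,0],"twist":[0,0,0],"grip":0.5},{"translation":[0,0,0],"twist":[0,0,0],"grip":0.5}]'; python3 g.py 436.2 142.8 5 5.4
```

```text
t: 41.7
tool_pos: [0.431, 0.1418, 0.0831]
orientation: [3.136, 0.152, -0.014]
force: [-0.2, 1.3, 0.3]
opening: 0.0699
t 41.7 pos [431.  141.8  83.1] yaw 5.54 tilt [-0.0086 -0.0022] open 0.0699 F [-0.2  1.3  0.3]
after twist z 0.002 shift [ 5.3 -0.5 78.1] | in present frame [ 5.9 -0.6 78. ] full rotvec [0.001 0.009 0.002]
```

```bash
python3 -m pendant '[{"translation":[5.5,-0.5,6],"twist":[0.001,0.009,0.002],"grip":0.4},{"translation":[0,0,12],"twist":[0,0,0],"grip":0.4},{"translation":[0,0,15],"twist":[0,0,0],"grip":0.4},{"translation":[0,0,15],"twist":[0,0,0],"grip":0.4},{"translation":[0,0,14],"twist":[0,0,0],"grip":0.4},{"translation":[0,0,6],"twist":[0,0,0],"grip":0.4},{"translation":[0,0,0],"twist":[0,0,0],"grip":0.4},{"translation":[0,0,0],"twist":[0,0,0],"grip":0.4},{"translation":[0,0,0],"twist":[0,0,0],"grip":0.4},{"translation":[0,0,0],"twist":[0,0,0],"grip":0.4}]'; python3 g.py 436.2 142.8 -21 5.4
```

```text
t: 42.7
tool_pos: [0.4375, 0.1448, 0.0084]
orientation: [3.138, 0.153, -0.001]
force: [-0.1, -0.2, 0.1]
opening: 0.065
t 42.7 pos [437.5 144.8   8.4] yaw 5.57 tilt [-0.0006 -0.0002] open 0.065 F [-0.1 -0.2  0.1]
after twist z 0.003 shift [-1.5  1.8 29.4] | in present frame [-1.5  1.8 29.4] full rotvec [0.    0.001 0.003]
```

```bash
python3 -m pendant '[{"translation":[-1.5,1.8,5],"twist":[0,0.001,0.003],"grip":0.4},{"translation":[0,0,5],"twist":[0,0,0],"grip":0.4},{"translation":[0,0,5],"twist":[0,0,0],"grip":0.4},{"translation":[0,0,4],"twist":[0,0,0],"grip":0.4},{"translation":[0,0,3],"twist":[0,0,0],"grip":0.4},{"translation":[0,0,2],"twist":[0,0,0],"grip":0.4},{"translation":[0,0,0],"twist":[0,0,0],"grip":0.4},{"translation":[0,0,0],"twist":[0,0,0],"grip":0.4},{"translation":[0,0,0],"twist":[0,0,0],"grip":0.4},{"translation":[0,0,0],"twist":[0,0,0],"grip":0.4}]'; python3 g.py 436.2 142.8 -21 5.4
```

```text
t: 43.7
tool_pos: [0.4372, 0.1429, -0.0165]
orientation: [-3.138, -0.147, -0.005]
force: [-0.1, 0.6, 0.2]
opening: 0.0652
t 43.7 pos [437.2 142.9 -16.5] yaw 5.38 tilt [0.0029 0.0004] open 0.0652 F [-0.1  0.6  0.2]
after twist z -0.0 shift [-1.  -0.   4.5] | in present frame [-1.  -0.   4.5] full rotvec [-0.    -0.003 -0.   ]
```

```bash
python3 -m pendant '[{"translation":[-1,0,2],"twist":[0,-0.003,0],"grip":0.4},{"translation":[0,0,2],"twist":[0,0,0],"grip":0.4},{"translation":[0,0,0],"twist":[0,0,0],"grip":0.4},{"translation":[0,0,0],"twist":[0,0,0],"grip":0},{"translation":[0,0,0],"twist":[0,0,0],"grip":-1},{"translation":[0,0,0],"twist":[0,0,0],"grip":-1},{"translation":[0,0,0],"twist":[0,0,0],"grip":-1},{"translation":[0,0,0],"twist":[0,0,0],"grip":-1},{"translation":[0,0,0],"twist":[0,0,0],"grip":-1},{"translation":[0,0,0],"twist":[0,0,0],"grip":-1}]' 30; python3 g.py 436.2 142.8 80 5.4
```

```text
t: 44.7
tool_pos: [0.4365, 0.1428, -0.0205]
orientation: [-3.138, -0.147, -0.0]
force: [-0.9, 0.4, -0.3]
opening: 0.0388
t 44.7 pos [436.5 142.8 -20.5] yaw 5.37 tilt [0.0003 0.0001] open 0.0388 F [-0.9  0.4 -0.3]
after twist z -0.0 shift [-3.000e-01 -1.000e-01 -1.005e+02] | in present frame [-2.000e-01 -1.000e-01 -1.005e+02] full rotvec [-0. -0. -0.]
```

```bash
python3 -m pendant '[{"translation":[0,0,-8],"twist":[0,0,0],"grip":-1},{"translation":[0,0,-20],"twist":[0,0,0],"grip":-1},{"translation":[0,0,-28],"twist":[0,0,0],"grip":-1},{"translation":[0,0,-28],"twist":[0,0,0],"grip":-1},{"translation":[0,0,-20],"twist":[0,0,0],"grip":-1},{"translation":[15,-14,-5],"twist":[0,0,0],"grip":-1},{"translation":[25,-24,0],"twist":[0,0,0],"grip":-1},{"translation":[25,-24,0],"twist":[0,0,0],"grip":-1},{"translation":[15,-14,0],"twist":[0,0,0],"grip":-1},{"translation":[5,-5,0],"twist":[0,0,0],"grip":-1}]' 30; python3 g.py 564.2 290.4 85 5.4
```

```text
t: 45.7
tool_pos: [0.5139, 0.2334, 0.096]
orientation: [-3.138, -0.144, 0.002]
force: [-0.0, -1.3, -1.8]
opening: 0.0389
t 45.7 pos [513.9 233.4  96. ] yaw 5.26 tilt [-0.0012  0.    ] open 0.0389 F [-0.  -1.3 -1.8]
after twist z -0.002 shift [ 55.4 -52.   11. ] | in present frame [ 55.3 -52.2  11. ] full rotvec [-0.     0.001 -0.002]
```

```bash
python3 -m pendant '[{"translation":[15,-15,0],"twist":[0,0,0],"grip":-1},{"translation":[18,-17,0],"twist":[0,0,0],"grip":-1},{"translation":[12,-11,4],"twist":[0,0,0],"grip":-1},{"translation":[6,-5,4],"twist":[0,0,0],"grip":-1},{"translation":[2,-2,2],"twist":[0,0,0],"grip":-1},{"translation":[0,0,0],"twist":[0,0,0],"grip":-1},{"translation":[0,0,0],"twist":[0,0,0],"grip":-1},{"translation":[0,0,0],"twist":[0,0,0],"grip":-1},{"translation":[0,0,0],"twist":[0,0,0],"grip":-1},{"translation":[0,0,0],"twist":[0,0,0],"grip":-1}]' 30; python3 g.py 564.2 290.4 75 5.4; python3 -c "
from m import *
a,d=snap('side','s11'); cv2.imwrite('pics/c9.png',cv2.resize(a[250:450,110:310],(600,600),interpolation=2)[:,:,::-1])"
```

```text
t: 46.7
tool_pos: [0.5599, 0.2859, 0.0857]
orientation: [3.135, 0.143, -0.01]
force: [-0.4, 0.5, -1.7]
opening: 0.0391
t 46.7 pos [559.9 285.9  85.7] yaw 5.22 tilt [-0.0064 -0.0034] open 0.0391 F [-0.4  0.5 -1.7]
after twist z -0.003 shift [ 4.7 -4.1 10.7] | in present frame [ 4.8 -4.1 10.7] full rotvec [ 0.003  0.007 -0.003]
```

View pics/c9.png

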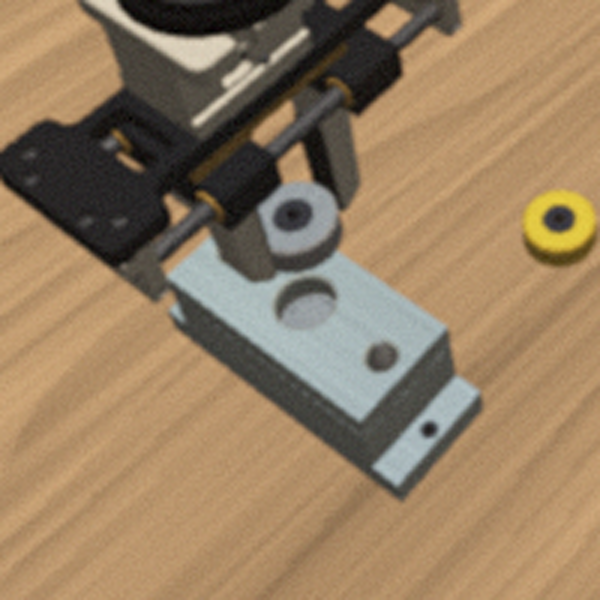

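```bash
python3 - <<'E'
from h import *
z=np.load('pics/s11.npz'); im=z['im'].astype(int); w=cloud('side',z['d'])*1000
i=robot.camera_info('side'); f=240/np.tan(np.radians(i['vertical_fov'])/2); M=np.array(i['cam_to_world'])
def ray(u,v,h):
    r=M[:3,:3]@[(u-i['cx'])/f,-(v-i['cy'])/f,-1]; t=(h/1000-M[2,3])/r[2]; return ((M[:3,3]+t*r)[:2]*1000).round(1)
k=(np.hypot(w[...,0]-562,w[...,1]-287)<22)&(w[...,2]>129)&(w[...,2]<140); t=w[k]; print('head top z',np.median(t[:,2]),len(t),'ext',np.percentile(t,[1,99],0).round(1).tolist())
d=(im.sum(2)<190); d[:, :]&=True
m=np.zeros_like(d); m[313:330,198:218]=d[313:330,198:218]; cs,_=cv2.findContours(m.astype(np.uint8),0,1); c=max(cs,key=cv2.contourArea); (u,v),ax,_=cv2.fitEllipse(c); print('bore px',u,v,ax,ray(u,v,133.7))
print('hole by hand',ray(211.7,351,62.3))
for s in(62.3,): print('hole rim L/R/top/bot',[ray(*p,s).tolist() for p in((201.7,351.5),(222.3,350.5),(213.5,342),(211,359.5))])
E
python3 cyl.py s11 200 222 328 340 20 119 132
```

```text
head top z 133.4824733974821 524 ext [[541.1, 265.5, 129.5], [576.4, 302.4, 137.2]]
bore px 207.21237182617188 321.41973876953125 (7.233890533447266, 10.0772066116333) [559.6 284.8]
hole by hand [562.5 289.5]
hole rim L/R/top/bot [[572.6, 299.6], [551.7, 278.8], [572.3, 278.1], [552.4, 299.1]]
z peaks [(np.int64(126), 13), (np.int64(128), 12), (np.int64(131), 13), (np.int64(132), 34), (np.int64(133), 32), (np.int64(134), 26)]
axis [560.8 284.6] res 0.79 130
```

```bash
python3 -m pendant '[{"translation":[4,-4.3,6],"twist":[0.003,0.007,-0.003],"grip":-1},{"translation":[0,0,8],"twist":[0,0,0],"grip":-1},{"translation":[0,0,8],"twist":[0,0,0],"grip":-1},{"translation":[0,0,5],"twist":[0,0,0],"grip":-1},{"translation":[0,0,3],"twist":[0,0,0],"grip":-1},{"translation":[0,0,0],"twist":[0,0,0],"grip":-1},{"translation":[0,0,0],"twist":[0,0,0],"grip":-1},{"translation":[0,0,0],"twist":[0,0,0],"grip":-1},{"translation":[0,0,0],"twist":[0,0,0],"grip":-1},{"translation":[0,0,0],"twist":[0,0,0],"grip":-1}]' 30; python3 g.py 563.7 290.5 30.5 5.4
```

```text
t: 47.75
tool_pos: [0.5635, 0.2908, 0.0526]
orientation: [-3.138, -0.148, -0.0]
force: [0.0, 1.0, -1.3]
opening: 0.0391
t 47.75 pos [563.5 290.8  52.6] yaw 5.41 tilt [0.0002 0.0003] open 0.0391 F [ 0.   1.  -1.3]
after twist z 0.0 shift [ 0.2  0.4 22.1] | in present frame [ 0.1  0.4 22.1] full rotvec [-0. -0.  0.]
```

```bash
python3 -m pendant '[{"translation":[0.2,0.3,3],"twist":[0,0,0],"grip":-1},{"translation":[0,0,3],"twist":[0,0,0],"grip":-1},{"translation":[0,0,2],"twist":[0,0,0],"grip":-1},{"translation":[0,0,2],"twist":[0,0,0],"grip":-1},{"translation":[0,0,2],"twist":[0,0,0],"grip":-1},{"translation":[0,0,2],"twist":[0,0,0],"grip":-1},{"translation":[0,0,2],"twist":[0,0,0],"grip":-1},{"translation":[0,0,1],"twist":[0,0,0],"grip":-1},{"translation":[0,0,0],"twist":[0,0,0],"grip":-1},{"translation":[0,0,0],"twist":[0,0,0],"grip":-1}]' 30; python3 g.py 563.7 290.5 30.5 5.4
```

```text
t: 48.75
tool_pos: [0.5639, 0.2906, 0.0342]
orientation: [-3.138, -0.148, -0.001]
force: [0.5, 0.5, -1.5]
opening: 0.0391
t 48.75 pos [563.9 290.6  34.2] yaw 5.41 tilt [0.0005 0.0004] open 0.0391 F [ 0.5  0.5 -1.5]
after twist z 0.0 shift [-0.2  0.1  3.7] | in present frame [-0.2  0.1  3.7] full rotvec [-0.    -0.001  0.   ]
```

Shank is in the hole. Last 3.7 mm to contact.

```bash
python3 -m pendant '[{"translation":[0,0,1],"twist":[0,0,0],"grip":-1},{"translation":[0,0,1],"twist":[0,0,0],"grip":-1},{"translation":[0,0,0.5],"twist":[0,0,0],"grip":-1},{"translation":[0,0,0.5],"twist":[0,0,0],"grip":-1},{"translation":[0,0,0.5],"twist":[0,0,0],"grip":-1},{"translation":[0,0,0.5],"twist":[0,0,0],"grip":-1},{"translation":[0,0,0.5],"twist":[0,0,0],"grip":-1},{"translation":[0,0,0.5],"twist":[0,0,0],"grip":-1},{"translation":[0,0,0],"twist":[0,0,0],"grip":-1},{"translation":[0,0,0],"twist":[0,0,0],"grip":-1}]' 30; python3 g.py 563.7 290.5 30.5 5.4
```

```text
t: 49.75
tool_pos: [0.5646, 0.2908, 0.0305]
orientation: [-3.137, -0.148, -0.003]
force: [-1.2, -1.4, 0.9]
opening: 0.0396
t 49.75 pos [564.6 290.8  30.5] yaw 5.41 tilt [0.0021 0.001 ] open 0.0396 F [-1.2 -1.4  0.9]
after twist z 0.0 shift [-0.9  0.3  0. ] | in present frame [-0.9  0.3  0. ] full rotvec [-0.001 -0.002  0.   ]
```

Home at 30.5 with contact felt. Release, rise and move aside.

```bash
python3 -m pendant '[{"translation":[0,0,0],"twist":[0,0,0],"grip":0.4},{"translation":[0,0,0],"twist":[0,0,0],"grip":0.4},{"translation":[0,0,0],"twist":[0,0,0],"grip":0.4},{"translation":[0,0,0],"twist":[0,0,0],"grip":0.4},{"translation":[0,0,-5],"twist":[0,0,0],"grip":0.4},{"translation":[0,0,-15],"twist":[0,0,0],"grip":0.4},{"translation":[0,0,-25],"twist":[0,0,0],"grip":0.4},{"translation":[0,0,-25],"twist":[0,0,0],"grip":0.4},{"translation":[0,0,-20],"twist":[0,0,0],"grip":0.4},{"translation":[0,0,0],"twist":[0,0,0],"grip":0.4}]' && python3 -m pendant '[{"translation":[-10,30,0],"twist":[0,0,0],"grip":0.4},{"translation":[-10,40,0],"twist":[0,0,0],"grip":0.4},{"translation":[-10,40,0],"twist":[0,0,0],"grip":0.4},{"translation":[-10,40,0],"twist":[0,0,0],"grip":0.4},{"translation":[-10,40,0],"twist":[0,0,0],"grip":0.4},{"translation":[-10,30,0],"twist":[0,0,0],"grip":0.4},{"translation":[0,0,0],"twist":[0,0,0],"grip":0.4},{"translation":[0,0,0],"twist":[0,0,0],"grip":0.4},{"translation":[0,0,0],"twist":[0,0,0],"grip":0.4},{"translation":[0,0,0],"twist":[0,0,0],"grip":0.4}]'; python3 - <<'E'
from m import *
a,d=snap('side','s12'); b,e=snap('top','t12'); w=cloud('side',d)
print('head top',rect(w,(.564,.29),.035,.074,.085)); print('cover',rect(w,(.564,.29),.09,.059,.067))
wt=cloud('top',e); print('top cam: head',rect(wt,(.564,.29),.035,.074,.085),'cover',rect(wt,(.564,.29),.09,.059,.067))
cv2.imwrite('pics/c10.png',np.hstack([cv2.resize(a[270:430,130:290],(400,400),interpolation=2),cv2.resize(b[160:320,60:220],(400,400),interpolation=2)])[:,:,::-1])
z=np.load('pics/side0.npz')['d']; w0=cloud('side',z)
for n,c,r in(('tin',(.796,.12),.045),('cup',(.45,-.14),.04),('spanner',(.78,-.13),.13)):
    lo=.003 if n=='spanner' else .02; print(n,rect(w0,c,r,lo,.05),rect(w,c,r,lo,.05))
E
```

```text
t: 50.75
tool_pos: [0.5652, 0.2911, 0.1284]
orientation: [-3.136, -0.148, -0.008]
force: [0.4, -0.2, 0.4]
opening: 0.0653
t: 51.75
tool_pos: [0.5245, 0.0616, 0.1265]
orientation: [-3.134, -0.153, -0.012]
force: [0.6, 0.6, 0.4]
opening: 0.065
head top [564.1 289.8  39.1  38.8 154.5  78.2 557. ]
cover [ 564.9  289.   131.9   61.5    5.3   62.4 2639. ]
top cam: head [ 0.  0.  0.  0.  0. nan  0.] cover [ 0.  0.  0.  0.  0. nan  0.]
tin [794.7 120.6  65.6  64.3 179.1  43.5 979. ] [794.5 119.7  66.4  64.9 120.8  43.6 982. ]
cup [ 450.3 -137.6   42.9   40.1  124.    29.6  296. ] [ 449.3 -137.8   42.8   41.1   84.4   30.2  288. ]
spanner [ 788.9 -142.2  218.7  193.2  124.8    6.6  556. ] [778.2 -95.4 225.8 186.5   2.    6.8 251. ]
  return _methods._mean(a, axis=axis, dtype=dtype,
  ret = ret.dtype.type(ret / rcount)
```

View pics/c10.png

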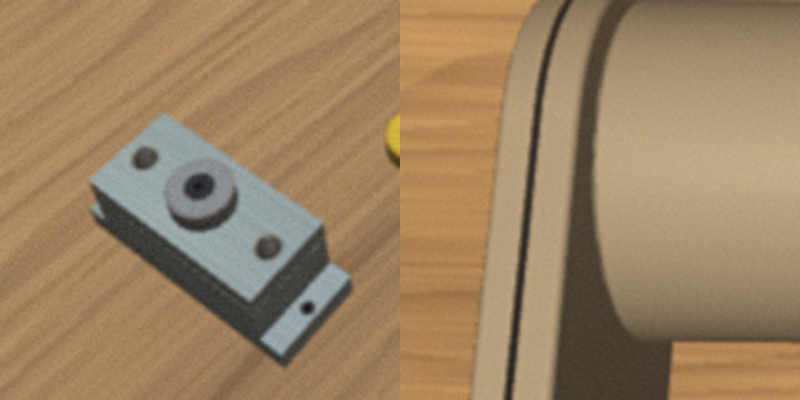

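The left half shows the stack complete: cover flat, bush at (200,195), pins in their holes at (145,157) and (268,246). In the top view the arm hides the stack.

```bash
python3 -c "
from plant import robot
print(robot.close_job())"
```

```text
the job is handed in; nothing more can be done
None
```

The mould is together on its base plate and handed in at about 52 s of the 128 s allowed. I set the core, cavity plate, cover and grey sprue bush in that order. Each part was lowered until I felt contact, then released before I fetched the next.

**Last checks (side camera, which reads about 0.5 mm low):**

| Check | Measured | Expected |
|---|---|---|
| Core top | ≈44 mm | 44 mm |
| Cavity plate top | 47.3 mm | 48 mm |
| Cover top | 62.4 mm | 63 mm |
| Bush head top | 78.2 mm | 79 mm |

The bush head is centred within about 1 mm of the cover's centre. The tin and cup read within 1 mm of where they were at the start.

**What failed or disagreed:**
- **Reported tool height:** it reads about 36 mm below the true finger tips. My first grip of the core therefore closed above it without moving it. I corrected for this using the camera depth and the contact heights.
- **Camera disagreement:** the two cameras differed by up to 2.7 mm in y, so I used their mean and compared each part with the base plate in the side view before lowering it.
- **Not checked at the end:** the arm hid the stack from the top camera. The final spanner comparison was no use because the view of it was largely blocked, but the gripper never went near it.

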